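# Weigh a bronze bush with sprung tongs

## Task

Put the flanged bronze bush on the scale for its weight check: take the sprung tongs from their sloping rest, reach in under the upper bins and pick the bush out of its bin by squeezing the tongs, gently, because thin sintered bronze dents, and never touching the bush with your fingers. Stand it on its flange in the middle of the scale's pan, setting it right down so that the pan carries it before you let go. Then lay the tongs back on their rest as they were, and leave everything else where it is.

Things in the scene. Friction and masses are not known exactly. Their poses are not given: they have to be found in the camera images.
- tongs: The sprung tongs: a narrow V of two flat steel arms, each 10 mm wide and 4 mm thick, 157 mm from hinge to tips, joined by a bow at the top (ends 170 mm from the tips); 78 g. Origin midway between the tip ends of the relaxed tongs; z up the middle to the bow, y across the arms (the way they squeeze), x their flat side. The arm at -y belongs to this body, the other turns on it
- tongs_grip (a point): Middle of the black ribbed grips on the outside of the tongs' arms, on the tongs' middle line, 95 mm from the tips along their z. The grips run from 66 to 124 mm; at the middle they are 40 mm wide outside when relaxed. Balance point about 90 mm from the tips
- tongs_arm (a joint): Squeeze of the tongs, rad: 0 relaxed (36 mm between the tips), growing as squeezed: the tips close by 157 mm per rad, the grips by 62. Spring 5 N m/rad with 0.15 N m preload: at the middle of the grips it takes about 2.5 N to start and about 12 N to bring the tips onto the bush; of what is added, each tip passes 0.4 to the bush
- tongs_rest: Steel tongs rest, fixed, base 150 x 76 mm, origin on the bench under it. In its frame the tongs lie with the bow towards -x, leaning 40 degrees from upright: tips on a low ledge between two cheeks (66 mm apart), bow on a rubber saddle 24 mm wide. Beside the grips it is open; a 16 mm wide strip runs 7 mm under the tongs' middle
- rest_low (a point): Point of the rest where the tongs' origin lies when they are put away
- rest_high (a point): Point of the rest where the tongs' point tongs_bow lies when they are put away, 157 mm up the slope from rest_low
- tongs_bow (a point): Point on the tongs' middle line at the hinge, 157 mm from their origin along their z
- rack: Picking rack, fixed: two rows of three open-fronted stacking bins, translucent green below, clear on top, fronts flush. Origin on the bench at the middle of the front edge; x into the bins, y left, z up. Bins 98 mm wide inside (centres y = -104, 0, 104 mm), 165 deep; lower bins: inner floor 11 mm up, front lip 3 mm thick, its top 36 mm up, cheeks sloping from there up to 104 mm, 60 mm in
- overhang (a point): Front lower edge of the upper bins, middle of the rack, 104 mm above the bench, straight above the lower bins' lip; their fronts reach up to 132 mm, and a light bar 16 mm wide runs 6 to 22 mm in front of the edge at heights 216 to 232 mm. The way to the floor of the lower bins is slantwise through the front opening, between lip and overhang
- bush: The flanged sintered bronze bush, standing on its flange in one of the three lower bins (which one varies), 46 to 58 mm behind the bin's front: body 18 mm across, flange 22 mm across and 3 mm thick at the bottom, 20 mm tall, 10 mm bore, 20 to 42 g. Origin at the centre of its underside, z up its axis. The two tongs tips together must not press on it with more than 25 N (12 N each): it dents
- scale: White bench scale, fixed, 215 x 170 mm; origin on the bench under the centre of the pan; display towards its -x
- pan_centre (a point): Centre of the top face of the scale's round steel pan (124 mm across, no rim), 58 mm above the bench
- collar: Steel ring collar, 26 mm across, 11 mm tall, in another lower bin; leave it. Origin under its centre
- nut: Plain hexagon nut, 27 mm across corners, 12 mm tall, in another lower bin; leave it. Origin under its centre
- tape: Roll of brown packing tape lying flat, 70 mm across, 24 mm tall; leave it. Origin under its centre
- screwdriver: Screwdriver with blue handle lying on the bench; leave it
- weight: Brass 200 g check weight, 28 mm across, 38 mm tall; leave it. Origin under its centre
- carton: Small carton 60 x 80 x 45 mm; leave it. Origin under its centre
- marker: Red marker pen lying on the bench, 16 mm thick; leave it
Not all that is in view belongs to the job. Of the things that look like the tongs, the middle-sized one is meant.

How it is judged:
By the outcome, as a careful person would: the job done as asked, in the order asked, and still so for the second after the job is handed in, with the robot touching nothing.
It also fails if it takes over 58 s, if anything falls off the work surface, if the arm or the gripper's body presses on something with over 40 N, if the wrist force passes 120 N, or if a joint passes its speed limit or range.

## Robot

A 6-joint arm with a two-finger parallel gripper is mounted at the origin on the work surface. World frame = base frame: x ahead of the robot, y to its left, z up, the work surface at z = 0. Lengths are in mm, angles in rad, forces in N, time in s.
With the tool pointing down it reaches from about 350 to 975 mm from the base axis. Payload 7.1 kg.
Tool frame: the origin (TCP) lies midway between the tips of the shut fingers; the grasp point (between the pads) lies 19 mm behind it (ctrl.pinch_z is the distance from the TCP to the grasp point, in mm); z points along the fingers, y is the direction in which the jaws open and shut (so a half turn about z gives the same grasp; the last joint's range is limited). The gripper opens to 88 mm and grips with 3 to 60 N. Pads are 20 mm wide; open, the fingers measure 115 mm over their backs; the gripper's body (75 mm by 178 mm) begins 61 mm behind the grasp point.
Start: joints at [-1.31, 0.423, 1.63, -0, 1.089, -0.019], TCP at [172.62, -600.672, 222.675] pointing down, gripper open.
Joint ranges: [-3, 3], [-0.9, 2.11], [0.09, 2.58], [-1.31, 4.45], [0.11, 2.69], [-2.54, 2.54]. Speed limits (rad/s): [2.39, 2.39, 3.01, 3.14, 3.14, 3.14].

## Interface

Orientations are given as a rotation vector (axis times angle).
In Python, from workcell import ctrl gives the robot as it stands.
- The arm moves only by the tool jog_arm, never from a script. Its arguments are lists of equal length, an entry for each row: "xyz": the shift along the world's x, y, z in mm, a list of three; "yaw": the turn about the world's z in degrees. A call has 1 to 20 rows; each row shifts and turns the pose as measured when the row begins; what a row does not reach is not made up. A row lasts 1/12 s, in which the tool goes at most 41.7 mm and 7.16 degrees, less where a joint would pass 70% of its speed; a pose out of reach is approached as far as the arm can. A call with a gripper value outside its range is refused whole. "gripper" is the closure, from 0 (fully open) to 1 (shut), set as the call begins (left out, the last holds). The fingers move at their own pace and stop on an object; the grip force is fixed at half the most. Time passes only in rows, so rows that do not move let the fingers close. It gives the time, the measured TCP pose, the force and the opening at its end, in the units of the state.
- ctrl.get_obs(): the state, without advancing time (a new reading comes with each control period).
- ctrl.get_image(name): name is "side" or "top"; returns a dict with "img" (480x640x3 uint8, blue, green, red), "K" (3x3 intrinsics, pixels), "R" (3x3) and "t" (3): a world point X has camera coordinates R X + t. Camera axes: x right, y down, z forward; pixel columns grow to the right and rows downward; lengths in mm; the calibration is good to about 2 mm. A picture is of the moment at which its call begins. There is no depth.
- ctrl.close_job(): hands the job in, once; it reports no verdict.
Trained networks look in a picture, given as the dict that the camera call returned (one of the last four; its "shot" number tells which), for a name from the list of things; names that differ only in an ending like _2 or _b are one class to them, and where a whole thing is asked for, a point or a joint stands for the part that bears it (a point fixed in the world has none). Each returns a list of dicts, best first, with "confidence" (0 to 1); they miss things now and then, are a little off and sometimes report something else, mostly with a low value. They report only what shows in the picture. A call takes as long as a camera call. They do not tell look-alikes from the thing itself.
- ctrl.find_in(picture, thing): "centre" ([column, row] as shares, 0 to 1, of the picture: columns of its width, rows of its height, amid what is visible of it).
- ctrl.regions_of(picture, thing): "region" (480x640 bool, what is visible of it) and "centre" ([column, row] as shares, 0 to 1, of the picture: columns of its width, rows of its height, amid what is visible of it).
- ctrl.pinpoint(picture, thing): "centre" ([column, row] as shares, 0 to 1, of the picture: columns of its width, rows of its height: a listed point, or the origin of a listed thing).
The state is a dict: "t": time; "qpos": joint angles; "qvel": joint speeds; "joint_torque": joint torques, N m; "ee_pos": TCP position; "orientation": TCP orientation; "ft_force": force on the tool from outside, world axes, zero at the start; "moment": the same for the moment, N m; "width": finger opening in mm.
Only numpy, scipy, OpenCV 4.12 (cv2) and the standard library are available. Lean on these libraries where they do the work, as an engineer would, in place of code of your own. Each camera call takes 0.05 s, during which the arm holds its last target.

## Working session

There is one attempt and no reset: what is moved stays moved. The work goes in short steps, Python scripts to look and compute and a tool call to move; the robot and the scene stay as the last step left them, time stands still between calls to the robot, and variables do not carry over. Pictures are saved under pics/ and viewed, and the job is handed in when it is done.

Besides the shell and the picture viewer there is one more tool, called as name(argument=value, ...) on one line, values as JSON. jog_arm: Moves the arm, as the interface text tells. Its arguments: {"type":"object","properties":{"xyz":{"type":"array","items":{"type":"array","items":{"type":"number"}}},"yaw":{"type":"array","items":{"type":"number"}},"gripper":{"type":"number"}},"required":["xyz","yaw"]}

```bash
mkdir -p pics; cat > h.py <<'E'
import numpy as np, cv2, pickle
from workcell import ctrl
def shot(name,fn=None):
    p=ctrl.get_image(name)
    if fn: cv2.imwrite('pics/'+fn,p['img'])
    return p
def px(c): return np.array([c[0]*640,c[1]*480])
def proj(p,X):
    c=p['R']@np.array(X,float)+p['t']; u=p['K']@c; return u[:2]/u[2]
def ray(p,uv):
    d=np.linalg.inv(p['K'])@np.array([uv[0],uv[1],1.]); d=p['R'].T@d; o=-p['R'].T@p['t']; return o,d/np.linalg.norm(d)
def onz(p,uv,z):
    o,d=ray(p,uv); return o+d*(z-o[2])/d[2]
def tri(rs):
    A=np.zeros((3,3));b=np.zeros(3)
    for o,d in rs:
        M=np.eye(3)-np.outer(d,d);A+=M;b+=M@o
    X=np.linalg.solve(A,b); return X,[np.linalg.norm((np.eye(3)-np.outer(d,d))@(X-o)) for o,d in rs]
E
python3 - <<'E'
from h import *
a=shot('top','top0.png');b=shot('side','side0.png')
for p,n in((a,'top'),(b,'side')):
    print(n,'cam',(-p['R'].T@p['t']).round(),p['K'][0,0])
    for k in ['tongs','tongs_grip','tongs_bow','rest_low','rest_high','tongs_rest','rack','overhang','bush','scale','pan_centre','collar','nut']:
        r=ctrl.pinpoint(p,k); print(n,k,[(px(q['centre']).round(1).tolist(),round(q['confidence'],2)) for q in r[:4]])
print(ctrl.get_obs())
E
```

```text
top cam [ 305.  -56. 1030.] 464.87610673721684
top tongs [([395.4, 399.7], 0.76), ([341.5, 293.5], 0.73), ([347.5, 156.2], 0.62)]
top tongs_grip [([349.2, 175.2], 0.9), ([346.8, 175.0], 0.73), ([452.7, 214.6], 0.68), ([430.2, 350.1], 0.67)]
top tongs_bow [([451.5, 314.8], 0.8), ([347.7, 240.8], 0.61), ([349.9, 185.1], 0.52)]
top rest_low [([352.2, 153.9], 0.73)]
top rest_high [([352.7, 187.6], 0.71)]
top tongs_rest [([346.1, 175.0], 0.89), ([351.1, 155.7], 0.6)]
top rack [([220.2, 194.6], 0.95)]
top overhang [([206.9, 175.6], 0.69), ([461.8, 208.3], 0.3)]
top bush [([347.8, 119.8], 0.58)]
top scale [([454.0, 215.2], 0.78)]
top pan_centre [([461.6, 211.5], 0.87)]
top collar [([218.2, 193.7], 0.72)]
top nut []
side cam [201. 738. 645.] 499.3665576961704
side tongs [([237.5, 257.0], 0.83), ([230.0, 238.0], 0.66), ([369.8, 285.1], 0.62), ([482.5, 268.9], 0.57)]
side tongs_grip [([431.1, 246.1], 0.72), ([256.8, 230.6], 0.71)]
side tongs_bow [([403.6, 232.0], 0.96), ([315.1, 273.4], 0.95), ([279.0, 218.6], 0.68)]
side rest_low [([240.2, 255.7], 0.69), ([281.5, 218.1], 0.54)]
side rest_high
[... 332 characters left out ...]
0.64), ([290.7, 443.4], 0.48)]
side nut []
{'t': 1.4, 'qpos': array([-1.30999683e+00,  4.23107857e-01,  1.62987219e+00, -1.68351437e-05,
        1.08862311e+00, -1.90215221e-02]), 'qvel': array([-0.0001552 ,  0.00056605,  0.00081997, -0.00032175,  0.00109307,
        0.00123296]), 'joint_torque': array([-1.14171398e-03, -5.44573367e+01, -2.74040455e+01,  6.43323292e-02,
        1.69261690e-02, -2.24976679e-05]), 'ee_pos': array([ 172.6202197 , -600.68131478,  222.68110153]), 'orientation': array([-3.11088427e+00, -4.38120170e-01,  2.52473211e-05]), 'ft_force': array([-0.19191471,  0.31100672, -0.23700124]), 'moment': array([-0.01838339,  0.02948372, -0.06340379]), 'width': 88.00510142824368}
```

```bash
python3 - <<'E'
import cv2,numpy as np
a=cv2.imread('pics/top0.png');b=cv2.imread('pics/side0.png')
cv2.imwrite('pics/c1.png',cv2.resize(a[60:220,70:310],None,fx=3.2,fy=3.2,interpolation=2))
cv2.imwrite('pics/c2.png',cv2.resize(b[220:450,60:240],None,fx=2.6,fy=2.6,interpolation=2))
cv2.imwrite('pics/c3.png',np.vstack([cv2.resize(a[140:230,310:450],(700,300) if 0 else (467,300),interpolation=2),cv2.resize(b[190:290,210:366],(467,300),interpolation=2)]))
E
python3 - <<'E'
from h import *
a=shot('top');b=shot('side')
pickle.dump((a,b),open('s0.pkl','wb'))
P={'tongs(rest)tip':((347.5,156.2),(237.5,257.0)),'rest_low':((352.2,153.9),(240.2,255.7)),'rest_high':((352.7,187.6),(281.5,217.3)),'bow':((349.9,185.1),(279,218.6)),'rest':((346.1,175.0),(255.2,266)),'rack':((220.2,194.6),(221.7,358)),'overhang':((206.9,175.6),(213.5,312)),'pan':((461.6,211.5),(314.9,202.1)),'scale':((454,215.2),(317.5,221.4)),'grip':((349.2,175.2),(256.8,230.6))}
for k,(u,v) in P.items():
    X,e=tri([ray(a,u),ray(b,v)]); print(k,X.round(1),np.round(e,1))
print('bench top edge',onz(a,(320,5),0).round(), 'right',onz(a,(640,240),0).round(),'left',onz(a,(0,240),0).round(),'bottom',onz(a,(320,480),0).round())
print('wall foot', onz(b,(190,130),0).round(), onz(b,(3,328),0).round(),'cab',onz(b,(268,165),0).round(),onz(b,(355,180),0).round(),'shelfpost',onz(b,(238,145),0).round())
print('bush z11',onz(b,(193,350),11).round(1),'z14', onz(b,(193,350),14).round(1))
for n,u in (('fl',(144,212.5)),('fr',(291,171.5))): print(n,onz(a,u,0).round(1))
print(a['K'],a['R'].round(3))
E
```

```text
tongs(rest)tip [ 602.2 -133.3   14.4] [1.3 1.3]
rest_low [ 604.7 -144.9   11.3] [5.2 5.2]
rest_high [ 500.4 -135.8  133.1] [5.4 5.4]
bow [ 504.8 -130.5  132.3] [6.1 6.1]
rest [ 561.7 -132.1   -1.3] [2.9 2.9]
rack [515.5 151.6  -4.3] [0.4 0.4]
overhang [525.5 156.  104.8] [6. 6.]
pan [ 480.  -374.7   51.9] [3.6 3.6]
scale [ 476.8 -376.7   -5. ] [0.8 0.8]
grip [ 544.8 -129.8   94.2] [4.5 4.5]
bench top edge [968. -66.   0.] right [ 428. -794.    0.] left [404. 632.   0.] bottom [-98. -82.   0.]
wall foot [1108. -906.    0.] [939. 194.   0.] cab [ 720. -680.    0.] [ 428. -650.    0.] shelfpost [ 879. -816.    0.]
bush z11 [565.2 161.   11. ] z14 [563.5 163.8  14. ]
fl [470.8 318.7   0. ]
fr [570.   -6.8   0. ]
[[464.87610674   0.         316.95155184]
 [  0.         464.87610674 247.65504582]
 [  0.           0.           1.        ]] [[ 0.015 -1.     0.013]
 [-0.996 -0.016 -0.09 ]
 [ 0.09  -0.012 -0.996]]
```

```bash
python3 - <<'E'
from h import *
a,b=pickle.load(open('s0.pkl','rb'))
c=np.array([(85,32),(189,40),(168,268),(57,256)])/3.335+[310,140]
W=np.array([onz(a,u,4) for u in c]);print(W.round(1))
for i,j in((3,0),(2,1),(0,1),(3,2)):
    d=W[j]-W[i]; print(i,j,np.linalg.norm(d).round(1),np.degrees(np.arctan2(d[1],d[0])).round(2))
print(W.mean(0))
I=cv2.resize(a['img'][140:230,315:385],None,fx=8,fy=8,interpolation=2)[:600]
cv2.imwrite('pics/c4.png',cv2.resize(a['img'][145:223,320:375],None,fx=7.6,fy=7.6,interpolation=cv2.INTER_CUBIC))
cv2.imwrite('pics/c5.png',cv2.resize(b['img'][200:285,220:305],None,fx=7,fy=7,interpolation=cv2.INTER_CUBIC))
E
```

```text
[[ 621.3 -106.5    4. ]
 [ 617.1 -177.1    4. ]
 [ 460.8 -163.9    4. ]
 [ 467.6  -89.6    4. ]]
3 0 154.6 -6.29
2 1 156.9 -4.83
0 1 70.8 -93.39
3 2 74.7 -95.24
[ 541.72278976 -134.27899577    4.        ]
```

```bash
python3 - <<'E'
from h import *
a,b=pickle.load(open('s0.pkl','rb'))
o=np.array([320,145])
L=onz(a,o+np.array((165,68))/7.6,20);R=onz(a,o+np.array((302,80))/7.6,20);B=onz(a,o+np.array((230,345))/7.6,148)
Bl=onz(a,o+np.array((190,345))/7.6,140);Br=onz(a,o+np.array((280,340))/7.6,140)
print(L.round(1),R.round(1),B.round(1),np.degrees(np.arctan2(*(L-R)[[1,0]]))-90, Bl.round(1),Br.round(1),np.degrees(np.arctan2(*(Bl-Br)[[1,0]]))-90)
M=(L+R)/2; d=M-B; print('dir',np.degrees(np.arctan2(d[1],d[0])), M)
# side view: project hypothesised tongs
def T(low,yaw,s,lean=np.radians(40),y=0,x=0):
    c,sn=np.cos(yaw),np.sin(yaw); f=np.array([c,sn,0]);l=np.array([-sn,c,0])
    return low-f*np.sin(lean)*s+np.array([0,0,1])*np.cos(lean)*s+l*y+x*(f*np.cos(lean)+np.array([0,0,np.sin(lean)]))
low=np.array([604,-140.,15]); yaw=np.radians(-5.5)
for s in (0,66,95,124,157,170):
    print(s,T(low,yaw,s).round(1),'top c4',((proj(a,T(low,yaw,s,x=5))-o)*7.6).round(),'side c5 (+y edge, up)',((proj(b,T(low,yaw,s,y=20 if s<130 else 6,x=5))-[220,200])*7).round(),((proj(b,T(low,yaw,s,y=20 if s<130 else 6,x=-5))-[220,200])*7).round())
E
```

```text
[ 606.8 -119.7   20. ] [ 603.9 -159.8   20. ] [ 496.9 -128.8  148. ] -4.017816619240051 [ 498.5 -119.2  140. ] [ 500.2 -142.3  140. ] 4.262707905297447
dir -5.762097374405934 [ 605.3441     -139.75204241   20.        ]
0 [ 604. -140.   15.] top c4 [235.  68.] side c5 (+y edge, up) [ 81. 406.] [103. 428.]
66 [ 561.8 -135.9   65.6] top c4 [235. 163.] side c5 (+y edge, up) [191. 298.] [215. 321.]
95 [ 543.2 -134.1   87.8] top c4 [235. 208.] side c5 (+y edge, up) [242. 249.] [266. 271.]
124 [ 524.7 -132.4  110. ] top c4 [235. 256.] side c5 (+y edge, up) [295. 197.] [319. 221.]
157 [ 503.5 -130.3  135.3] top c4 [235. 313.] side c5 (+y edge, up) [377. 115.] [401. 139.]
170 [ 495.2 -129.5  145.2] top c4 [234. 337.] side c5 (+y edge, up) [402.  91.] [426. 115.]
```

```bash
python3 - <<'E'
from h import *
from scipy.optimize import least_squares
a,b=pickle.load(open('s0.pkl','rb'))
def T(low,yaw,s,y=0,x=0,lean=np.radians(40)):
    c,sn=np.cos(yaw),np.sin(yaw); f=np.array([c,sn,0]);l=np.array([-sn,c,0])
    return low-f*np.sin(lean)*s+np.array([0,0,1])*np.cos(lean)*s+l*y+x*(f*np.cos(lean)+np.array([0,0,np.sin(lean)]))
oa=np.array([320,145]);ob=np.array([220,200])
obs=[(b,ob+np.array(p)/7,s,y,x) for p,s,y,x in [((207,293),66,22.6,5),((237,320),66,22.6,-5),((317,188),124,17.4,5),((338,212),124,17.4,-5)]]
obs+=[(b,ob+np.array(p)/7,s,y,x) for p,s,y,x in [((428,78),170,0,5),((455,105),170,0,-5)]]
obs+=[(a,oa+np.array(p)/7.6,s,y,x) for p,s,y,x in [((165,66),0,20,5),((302,78),0,-20,5),((231,372),170,0,-5),((231,350),170,0,5)]]
def f(q): return np.concatenate([proj(c,T(q[:3],q[3],s,y,x))-u for c,u,s,y,x in obs])
r=least_squares(f,[604,-140,15,-.1],loss='soft_l1')
print(r.x.round(2),np.degrees(r.x[3]),f(r.x).reshape(-1,2).round(1).tolist())
E
```

```text
[ 5.9921e+02 -1.3945e+02  1.7780e+01 -9.0000e-02] -5.103818672366869 [[-0.8, 0.7], [-1.7, 0.0], [-0.5, -0.1], [-0.0, -0.2], [-0.4, -0.3], [-0.8, -0.8], [0.1, 1.0], [-0.0, 1.3], [-0.0, 2.1], [0.7, 0.4]]
```

jog_arm(xyz=[[0,0,40],[0,0,40],[0,0,40],[0,0,40],[20,28,20],[20,28,20],[20,28,20],[20,28,20],[20,28,20],[20,28,20],[20,28,20],[20,28,20],[20,28,20],[20,28,20]], yaw=[0,0,0,0,-2,-2,-2,-2,-2,-2,-2,-2,-2,-2])

```text
t: 2.67
ee_pos: [371.7, -306.3, 592.8]
orientation: [-3.128, 0.15, -0.005]
ft_force: [0.6, 0.1, -0.1]
width: 87.7
```

jog_arm(xyz=[[23,25,7],[23,25,7],[23,25,7],[23,25,7],[23,25,7],[23,25,7],[23,25,7],[23,25,7],[23,25,7],[23,25,7]], yaw=[0,0,0,0,0,0,0,0,0,0])

```text
t: 3.5
ee_pos: [608.4, -39.6, 673.9]
orientation: [-3.134, 0.153, -0.024]
ft_force: [-0.2, -0.6, 0.2]
width: 87.9
```

```bash
cat >> h.py <<'E'
from scipy.spatial.transform import Rotation as Ro
def st():
    o=ctrl.get_obs(); R=Ro.from_rotvec(o['orientation']).as_matrix(); z=R[:,2]; y=R[:,1]
    print('t',round(o['t'],2),'q',o['qpos'].round(3).tolist(),'tcp',o['ee_pos'].round(1).tolist(),'tilt',np.degrees(np.arccos(-z[2])).round(2),'az',np.degrees(np.arctan2(z[1],z[0])).round(1),'jawaz',np.degrees(np.arctan2(y[1],y[0])).round(2),'jawtilt',np.degrees(np.arcsin(y[2])).round(2),'F',o['ft_force'].round(1).tolist(),'w',round(o['width'],1),'grasp',(o['ee_pos']-19*z).round(1).tolist())
    return o,R
E
python3 -c "
from h import *
st();print(ctrl.pinch_z)"
```

```text
t 3.5 q [-0.087, 0.232, 0.927, 0.004, 1.968, 1.584] tcp [608.4, -39.6, 673.9] tilt 0.89 az 10.4 jawaz -95.59 jawtilt -0.25 F [-0.2, -0.6, 0.2] w 87.9 grasp [608.1, -39.7, 692.9]
18.700000000000003
```

jog_arm(xyz=[[0,-20,0],[40,-4,0],[40,-4,0],[40,-4,0],[40,-4,0],[40,-4,0]], yaw=[0,0,0,0,0,0])

```text
t: 4.0
ee_pos: [791.6, -69.1, 677.5]
orientation: [-3.134, 0.133, -0.028]
ft_force: [2.2, -0.5, 0.9]
width: 87.9
```

```bash
python3 -c "
from h import *
st()"
```

```text
t 4.0 q [-0.105, 0.701, 0.191, 0.008, 2.233, 1.556] tcp [791.6, -69.1, 677.5] tilt 1.06 az 13.7 jawaz -94.87 jawtilt -0.34 F [2.2, -0.5, 0.9] w 87.9 grasp [791.2, -69.2, 696.5]
```

jog_arm(xyz=[[25,-2,0],[25,-2,0],[25,-2,0]], yaw=[0,0,0])

```text
t: 4.25
ee_pos: [837.7, -72.5, 634.2]
orientation: [-3.133, 0.133, -0.033]
ft_force: [-0.3, 0.5, 1.0]
width: 87.3
```

```bash
python3 -c "
from h import *
st()"
```

```text
t 4.25 q [-0.103, 0.808, 0.088, 0.009, 2.224, 1.558] tcp [837.7, -72.5, 634.2] tilt 1.26 az 11.9 jawaz -94.87 jawtilt -0.37 F [-0.3, 0.5, 1.0] w 87.3 grasp [837.3, -72.6, 653.2]
```

jog_arm(xyz=[[-30,0,0],[-35,0,-20],[-35,0,-30],[-35,0,-35],[-35,0,-35],[-35,0,-35]], yaw=[0,0,0,0,0,0])

```text
t: 4.75
ee_pos: [696.1, -73.9, 500.2]
orientation: [-3.134, 0.132, -0.046]
ft_force: [1.2, -0.2, 0.9]
width: 88.0
```

```bash
python3 -c "
from h import *
st();shot('side','side1.png');shot('top','top1.png')"
```

```text
t 4.75 q [-0.126, 0.365, 1.106, 0.007, 1.642, 1.53] tcp [696.1, -73.9, 500.2] tilt 1.69 az 7.0 jawaz -94.83 jawtilt -0.35 F [1.2, -0.2, 0.9] w 88.0 grasp [695.5, -74.0, 519.2]
```

jog_arm(xyz=[[-20,0,35],[-20,0,35],[-20,0,35],[-20,0,35],[-20,0,35],[-20,0,35]], yaw=[0,0,0,0,0,0])

```text
t: 5.35
ee_pos: [567.6, -73.0, 703.6]
orientation: [-3.133, 0.132, -0.024]
ft_force: [0.5, 0.2, -0.3]
width: 88.0
```

```bash
python3 -c "
from h import *
st()"
```

```text
t 5.35 q [-0.153, 0.177, 0.933, 0.008, 2.018, 1.506] tcp [567.6, -73.0, 703.6] tilt 0.93 az 17.7 jawaz -94.84 jawtilt -0.36 F [0.5, 0.2, -0.3] w 88.0 grasp [567.3, -73.1, 722.6]
```

jog_arm(xyz=[[0,0,-40],[0,0,-40],[0,0,-40],[0,0,-40],[0,0,-40],[0,0,-40]], yaw=[0,0,0,0,0,0])

```text
t: 5.85
ee_pos: [575.1, -74.5, 506.6]
orientation: [3.128, -0.133, 0.18]
ft_force: [0.2, 0.2, 0.8]
width: 87.9
```

```bash
python3 -c "
from h import *
st()"
```

```text
t 5.85 q [-0.153, 0.101, 1.43, 0.007, 1.496, 1.502] tcp [575.1, -74.5, 506.6] tilt 6.58 az -5.1 jawaz -94.86 jawtilt 0.03 F [0.2, 0.2, 0.8] w 87.9 grasp [573.0, -74.3, 525.5]
```

jog_arm(xyz=[[0,0,38],[0,0,38],[0,0,38],[0,0,38],[0,0,38],[0,0,0]], yaw=[0,0,0,0,0,0])

```text
t: 6.35
ee_pos: [555.5, -71.2, 672.7]
orientation: [-3.137, 0.133, -0.1]
ft_force: [0.0, -0.4, 1.3]
width: 88.0
```

```bash
python3 -c "
from h import *
st()"
```

```text
t 6.35 q [-0.153, 0.11, 1.078, 0.008, 1.891, 1.506] tcp [555.5, -71.2, 672.7] tilt 3.66 az -2.2 jawaz -94.85 jawtilt -0.17 F [0.0, -0.4, 1.3] w 88.0 grasp [554.3, -71.1, 691.6]
```

jog_arm(xyz=[[0,0,-40],[0,0,-40],[0,0,-40],[0,0,0]], yaw=[0,0,0,0])

```text
t: 6.68
ee_pos: [561.1, -71.8, 566.3]
orientation: [3.131, -0.132, 0.162]
ft_force: [0.7, -0.3, -1.2]
width: 88.0
```

```bash
python3 -c "
from h import *
st()"
```

```text
t 6.68 q [-0.152, 0.076, 1.336, 0.007, 1.627, 1.504] tcp [561.1, -71.8, 566.3] tilt 5.92 az -4.6 jawaz -94.84 jawtilt -0.02 F [0.7, -0.3, -1.2] w 88.0 grasp [559.2, -71.7, 585.2]
```

jog_arm(xyz=[[40,-3,0],[40,-3,0],[40,-3,0],[-20,2,35],[-20,2,35],[-20,2,35],[-20,2,35],[-20,2,35],[0,0,-40],[0,0,-40],[0,0,-40],[0,0,-40],[0,0,-40]], yaw=[0,0,0,0,0,0,0,0,0,0,0,0,0])

```text
t: 7.77
ee_pos: [604.9, -73.3, 595.3]
orientation: [3.11, -0.131, 0.312]
ft_force: [0.4, -0.8, 0.1]
width: 88.0
```

```bash
python3 -c "
from h import *
st()"
```

```text
t 7.77 q [-0.144, 0.102, 1.257, 0.007, 1.582, 1.512] tcp [604.9, -73.3, 595.3] tilt 11.49 az -6.3 jawaz -94.84 jawtilt 0.29 F [0.4, -0.8, 0.1] w 88.0 grasp [601.2, -72.9, 613.9]
```

jog_arm(xyz=[[30,-1,0],[30,-1,0],[30,-1,0],[-20,2,35],[-20,2,35],[-20,2,35],[-20,2,35],[-20,2,35],[-5,0,-40],[-5,0,-40],[-5,0,-40],[-5,0,-40],[-5,0,-40],[-5,0,-40]], yaw=[0,0,0,0,0,0,0,0,0,0,0,0,0,0])

```text
t: 8.93
ee_pos: [571.9, -66.4, 576.4]
orientation: [3.088, -0.129, 0.433]
ft_force: [1.2, -0.3, 1.4]
width: 88.2
```

```bash
python3 -c "
from h import *
st()"
```

```text
t 8.93 q [-0.14, -0.001, 1.416, 0.007, 1.448, 1.515] tcp [571.9, -66.4, 576.4] tilt 15.97 az -6.6 jawaz -94.85 jawtilt 0.5 F [1.2, -0.3, 1.4] w 88.2 grasp [566.7, -65.8, 594.7]
```

jog_arm(xyz=[[0,0,-20],[0,0,-20],[0,0,-20],[0,0,-20],[0,0,-20],[0,0,-20]], yaw=[0,0,0,0,0,0])

```text
t: 9.43
ee_pos: [581.7, -67.7, 478.2]
orientation: [3.075, -0.128, 0.495]
ft_force: [-1.1, -1.1, -0.2]
width: 87.6
```

```bash
python3 -c "
from h import *
st()"
```

```text
t 9.43 q [-0.14, 0.014, 1.61, 0.007, 1.197, 1.513] tcp [581.7, -67.7, 478.2] tilt 18.34 az -6.8 jawaz -94.88 jawtilt 0.63 F [-1.1, -1.1, -0.2] w 87.6 grasp [575.8, -67.0, 496.2]
```

jog_arm(xyz=[[-8,-7,-36],[-8,-7,-36],[-8,-7,-36],[-8,-7,-36],[-8,-7,-36],[-8,-7,-36],[-8,-7,-36],[-8,-7,-36]], yaw=[0,0,0,0,0,0,0,0])

```text
t: 10.1
ee_pos: [549.8, -131.7, 225.6]
orientation: [3.041, -0.121, 0.613]
ft_force: [1.4, 0.1, -1.8]
width: 87.8
```

```bash
python3 -c "
from h import *
st()"
```

```text
t 10.1 q [-0.289, 0.189, 2.03, 0.12, 0.53, 1.27] tcp [549.8, -131.7, 225.6] tilt 22.89 az -7.7 jawaz -94.79 jawtilt 1.21 F [1.4, 0.1, -1.8] w 87.8 grasp [542.5, -130.7, 243.1]
```

```bash
cat > kin.py <<'E'
import numpy as np
from scipy.optimize import least_squares
D=[([-1.31,.4231,1.6299,0,1.0886],[172.62,-600.68,222.68]),
([-0.087,.232,.927,.004,1.968],[608.4,-39.6,673.9]),([-0.105,.701,.191,.008,2.233],[791.6,-69.1,677.5]),([-.103,.808,.088,.009,2.224],[837.7,-72.5,634.2]),
([-.126,.365,1.106,.007,1.642],[696.1,-73.9,500.2]),([-.153,.177,.933,.008,2.018],[567.6,-73.0,703.6]),([-.153,.101,1.43,.007,1.496],[575.1,-74.5,506.6]),
([-.14,-.001,1.416,.007,1.448],[571.9,-66.4,576.4]),([-.14,.014,1.61,.007,1.197],[581.7,-67.7,478.2]),([-.144,.102,1.257,.007,1.582],[604.9,-73.3,595.3])]
def fk(p,q2,q3,q5):
    a=q2+q3;b=a+q5
    return p[0]+p[1]*np.sin(q2)+p[2]*np.sin(a)+p[3]*np.cos(a)+p[4]*np.sin(b), p[5]+p[1]*np.cos(q2)+p[2]*np.cos(a)-p[3]*np.sin(a)+p[4]*np.cos(b)
def f(p):
    e=[]
    for q,x in D:
        r,z=fk(p,q[1],q[2],q[4]); e+= [r-np.hypot(x[0],x[1]),z-x[2]]
    return e
s=least_squares(f,[0,450,450,0,300,300]); P=s.x
def ik(r,z,tau):
    g=least_squares(lambda q:[*(np.array(fk(P,*q))-[r,z]),1000*(sum(q)-np.pi+tau)],[.2,1.9,.9]); return g.x,np.abs(g.fun).max()
if __name__=='__main__':
    print(P.round(1),np.abs(s.fun).max())
    for r,z in ((552,87),(530,90),(510,90),(520,120),(450,70),(600,130)):
        print(r,z,[(t,ik(r,z,np.radians(t))[0].round(2).tolist()) for t in (0,15,22,30)])
E
python3 kin.py
```

```text
[  0.  563.  485.1  77.6 309.1 312. ] 0.2673031303810376
552 87 [(0, [0.51, 1.87, 0.75]), (15, [0.45, 2.05, 0.38]), (22, [0.43, 2.13, 0.19]), (30, [0.44, 2.22, -0.04])]
530 90 [(0, [0.48, 1.92, 0.74]), (15, [0.42, 2.1, 0.37]), (22, [0.41, 2.18, 0.17]), (30, [0.42, 2.26, -0.06])]
510 90 [(0, [0.46, 1.97, 0.72]), (15, [0.4, 2.14, 0.34]), (22, [0.39, 2.22, 0.15]), (30, [0.4, 2.3, -0.09])]
520 120 [(0, [0.42, 1.93, 0.79]), (15, [0.35, 2.11, 0.43]), (22, [0.33, 2.18, 0.24]), (30, [0.33, 2.27, 0.01])]
450 70 [(0, [0.44, 2.1, 0.6]), (15, [0.39, 2.27, 0.22]), (22, [0.39, 2.35, 0.02]), (30, [0.43, 2.43, -0.24])]
600 130 [(0, [0.5, 1.75, 0.89]), (15, [0.42, 1.93, 0.53]), (22, [0.4, 2.01, 0.34]), (30, [0.39, 2.1, 0.12])]
```

jog_arm(xyz=[[0,0,38],[0,0,38],[0,0,38],[0,0,38],[0,0,38],[20,0,-35],[20,0,-35],[20,0,-35],[20,0,-35],[20,0,-35]], yaw=[0,0,0,0,0,0,0,0,0,0])

```text
t: 10.93
ee_pos: [684.9, -143.3, 284.9]
orientation: [3.007, -0.123, 0.703]
ft_force: [0.7, 0.4, 0.3]
width: 88.0
```

```bash
python3 -c "
from h import *
st()"
```

```text
t 10.93 q [-0.241, 0.297, 1.744, 0.066, 0.642, 1.368] tcp [684.9, -143.3, 284.9] tilt 26.44 az -8.7 jawaz -95.09 jawtilt 1.81 F [0.7, 0.4, 0.3] w 88.0 grasp [676.5, -142.0, 301.9]
```

jog_arm(xyz=[[-38,2,0],[-38,2,0],[-38,2,0]], yaw=[0,0,0])

```text
t: 11.18
ee_pos: [585.3, -139.3, 267.0]
orientation: [3.019, -0.119, 0.675]
ft_force: [-0.8, -0.6, 0.2]
width: 87.9
```

```bash
python3 -c "
from h import *
st()"
```

```text
t 11.18 q [-0.284, 0.174, 1.949, 0.109, 0.584, 1.288] tcp [585.3, -139.3, 267.0] tilt 25.31 az -8.3 jawaz -94.88 jawtilt 1.59 F [-0.8, -0.6, 0.2] w 87.9 grasp [577.2, -138.1, 284.2]
```

jog_arm(xyz=[[0,0,38],[0,0,38],[0,0,38]], yaw=[0,0,0])

```text
t: 11.43
ee_pos: [573.9, -137.1, 372.7]
orientation: [3.034, -0.122, 0.634]
ft_force: [1.2, -1.0, -0.0]
width: 87.7
```

```bash
python3 -c "
from h import *
st()"
```

```text
t 11.43 q [-0.286, 0.047, 1.827, 0.08, 0.86, 1.325] tcp [573.9, -137.1, 372.7] tilt 23.7 az -7.8 jawaz -94.85 jawtilt 1.28 F [1.2, -1.0, -0.0] w 87.7 grasp [566.3, -136.0, 390.1]
```

```bash
cat > model.py <<'E'
import numpy as np
from scipy.optimize import least_squares
from kin import P,fk
S=[ # start q(2,3,5), rows (dr,dz), end q
([.232,.927,1.968],[(0,0)]+[(40,0)]*5,[.701,.191,2.233]),
([.808,.088,2.224],[(-30,0),(-35,-20),(-35,-30)]+[(-35,-35)]*3,[.365,1.106,1.642]),
([.365,1.106,1.642],[(-20,35)]*6,[.177,.933,2.018]),
([.177,.933,2.018],[(0,-40)]*6,[.101,1.43,1.496]),
([.101,1.43,1.496],[(0,38)]*5+[(0,0)],[.11,1.078,1.891]),
([.11,1.078,1.891],[(0,-40)]*3+[(0,0)],[.076,1.336,1.627]),
([.076,1.336,1.627],[(40,0)]*3+[(-20,35)]*5+[(0,-40)]*5,[.102,1.257,1.582]),
([.102,1.257,1.582],[(30,0)]*3+[(-20,35)]*5+[(-5,-40)]*6,[-.001,1.416,1.448]),
([-.001,1.416,1.448],[(0,-20)]*6,[.014,1.61,1.197]),
([.014,1.61,1.197],[(-7,-36)]*8,[.189,2.03,.53]),
([.189,2.03,.53],[(0,38)]*5+[(19,-35)]*5,[.297,1.744,.642]),
([.297,1.744,.642],[(-38,0)]*3,[.174,1.949,.584]),
([.174,1.949,.584],[(0,38)]*3,[.047,1.827,.86]),
]
def J(q):
    e=1e-5; f0=np.array(fk(P,*q)); M=np.zeros((3,3))
    for i in range(3):
        p=np.array(q,float);p[i]+=e; M[:2,i]=(np.array(fk(P,*p))-f0)/e
    M[2]=1; return M
def ik(q,dr,dz):
    t=np.array([*fk(P,*q),sum(q)])+[dr,dz,0]; p=np.array(q,float)
    for _ in range(4):
        p=p+np.linalg.solve(J(p),t-np.array([*fk(P,*p),sum(p)]))
    return p-q
def sim(q,rows,th):
    q=np.array(q,float); g=th[0:3];h=th[3:6];s=th[6:9]; v=np.zeros(3); tr=[q]
    for r in rows:
        c=ik(q,*r)*1.0
        d=g*c+h*v+s*np.array([1,1,1])
        q=q+d; v=d; tr.append(q)
    return np.array(tr)
def res(th):
    return np.concatenate([sim(a,r,th)[-1]-b for a,r,b in S])
if __name__=='__main__':
    r=least_squares(res,[.85,.85,.85,.1,.1,.1,0,0,0],loss='soft_l1',f_scale=.01)
    print(r.x.round(4)); print(np.array(res(r.x)).reshape(-1,3).round(3))
    np.save('th.npy',r.x)
    for a,rr,b in S:
        t=sim(a,rr,r.x); print('dtau pred',np.degrees(-(t[-1]-t[0]).sum()).round(2),'obs',np.degrees(-(np.array(b)-a).sum()).round(2), 'dz', (np.array(fk(P,*t[-1]))-fk(P,*t[0])).round(), (np.array(fk(P,*b))-fk(P,*a)).round())
E
python3 model.py
```

```text
[ 1.3611e+00  1.0164e+00  9.0660e-01 -7.1330e-01 -1.6680e-01  1.1620e-01
 -1.9000e-03 -1.7000e-03 -8.0000e-04]
[[-0.013  0.     0.01 ]
 [-0.031  0.074 -0.1  ]
 [ 0.034 -0.012 -0.005]
 [ 0.046 -0.032  0.015]
 [-0.001 -0.018  0.002]
 [ 0.012 -0.029  0.007]
 [-0.008  0.067  0.007]
 [ 0.031  0.003  0.001]
 [-0.001 -0.005 -0.001]
 [-0.032 -0.005 -0.002]
 [ 0.009  0.078 -0.014]
 [-0.05   0.001  0.004]
 [ 0.006 -0.006 -0.024]]
dtau pred 0.27 obs 0.11 dz [177.  13.] [185.   3.]
dtau pred 3.67 obs 0.4 dz [-141. -148.] [-141. -134.]
dtau pred -1.81 obs -0.86 dz [-111.  189.] [-128.  203.]
dtau pred 4.13 obs 5.79 dz [  24. -207.] [   8. -196.]
dtau pred -2.0 obs -2.98 dz [-17. 175.] [-20. 165.]
dtau pred 2.86 obs 2.29 dz [ 15. -98.] [   6. -106.]
dtau pred 1.85 obs 5.61 dz [20. -3.] [44. 29.]
dtau pred 2.46 obs 4.47 dz [-27. -39.] [-34. -19.]
dtau pred 2.79 obs 2.41 dz [ 12. -95.] [ 10. -98.]
dtau pred 6.33 obs 4.13 dz [ -16. -233.] [ -22. -254.]
dtau pred -0.41 obs 3.78 dz [93. 15.] [135.  60.]
dtau pred 1.19 obs -1.38 dz [-99.  10.] [-99. -19.]
dtau pred -0.17 obs -1.55 dz [ -1. 109.] [-11. 106.]
```

jog_arm(xyz=[[0,0,-38],[0,0,-38],[0,0,38],[0,0,38],[0,0,38],[0,0,0]], yaw=[0,0,0,0,0,0])

```text
t: 11.93
ee_pos: [596.4, -143.5, 446.9]
orientation: [3.004, -0.117, 0.712]
ft_force: [0.3, 0.3, 1.3]
width: 87.7
```

```bash
python3 -c "
from h import *
st()"
```

```text
t 11.93 q [-0.286, 0.013, 1.714, 0.075, 0.951, 1.333] tcp [596.4, -143.5, 446.9] tilt 26.81 az -8.6 jawaz -94.92 jawtilt 1.88 F [0.3, 0.3, 1.3] w 87.7 grasp [587.9, -142.3, 463.8]
```

jog_arm(xyz=[[-30,0,0]], yaw=[0])

```text
t: 12.02
ee_pos: [572.0, -144.6, 453.4]
orientation: [2.999, -0.115, 0.726]
ft_force: [-1.2, 0.2, -0.2]
width: 88.0
```

```bash
cat >> h.py <<'E'
def rq():
    o=ctrl.get_obs(); R=Ro.from_rotvec(o['orientation']).as_matrix()
    print('t %.3f'%o['t'],'q',o['qpos'][[1,2,4]].round(4),'qd',o['qvel'][[1,2,4]].round(3),'tcp',o['ee_pos'].round(1),'tilt %.2f'%np.degrees(np.arccos(-R[2,2])))
E
python3 -c "
from h import *
rq()"
```

```text
t 12.017 q [-0.036   1.752   0.9542] qd [-0.741  0.489  0.107] tcp [ 572.  -144.6  453.4] tilt 27.38
```

jog_arm(xyz=[[-30,0,0]], yaw=[0])

```text
t: 12.1
ee_pos: [545.2, -145.5, 460.0]
orientation: [2.993, -0.113, 0.74]
ft_force: [0.2, -0.2, 0.5]
width: 87.8
```

```bash
python3 -c "
from h import *
rq()"
```

```text
t 12.100 q [-0.0901  1.7908  0.9615] qd [-0.617  0.458  0.082] tcp [ 545.2 -145.5  460. ] tilt 27.94
```

jog_arm(xyz=[[0,0,0]], yaw=[0])

```text
t: 12.18
ee_pos: [544.8, -146.1, 465.8]
orientation: [2.988, -0.112, 0.751]
ft_force: [-0.3, -0.6, 0.4]
width: 87.6
```

```bash
python3 -c "
from h import *
rq()"
```

```text
t 12.183 q [-0.0967  1.7868  0.9645] qd [ 0.032 -0.161 -0.023] tcp [ 544.8 -146.1  465.8] tilt 28.38
```

jog_arm(xyz=[[0,0,0]], yaw=[0])

```text
t: 12.27
ee_pos: [546.7, -147.0, 471.1]
orientation: [2.983, -0.113, 0.762]
ft_force: [0.2, -0.1, 0.0]
width: 87.9
```

```bash
python3 -c "
from h import *
rq()
from kin import *
import model
q=np.array([.013,1.714,.951]);print('cmd',model.ik(q,-30,0))"
```

```text
t 12.267 q [-0.0993  1.7804  0.9651] qd [-0.052 -0.045  0.029] tcp [ 546.7 -147.   471.1] tilt 28.86
cmd [-0.05353888  0.05265059  0.00088829]
```

```bash
python3 -c "
from h import *
rq();ctrl.get_image('top');rq();ctrl.get_image('top');rq();o=ctrl.get_obs();print(o['joint_torque'].round(2),o['moment'])"
```

```text
t 12.267 q [-0.0993  1.7804  0.9651] qd [-0.052 -0.045  0.029] tcp [ 546.7 -147.   471.1] tilt 28.86
t 12.317 q [-0.0992  1.7797  0.965 ] qd [ 0.028  0.014 -0.009] tcp [ 547.  -147.   471.5] tilt 28.89
t 12.367 q [-0.0977  1.7812  0.9647] qd [ 0.027  0.031 -0.001] tcp [ 546.8 -146.8  469.8] tilt 28.74
[-1.600e-01 -2.926e+01 -3.482e+01  3.400e-01 -1.830e+00 -1.000e-02] [0.09914432 0.21890724 0.04701608]
```

jog_arm(xyz=[[0,0,0]], yaw=[0])

```text
t: 12.45
ee_pos: [547.8, -147.0, 470.7]
orientation: [2.983, -0.112, 0.761]
ft_force: [-0.0, 0.2, -0.2]
width: 88.3
```

```bash
python3 -c "
from h import *
rq()"
```

```text
t 12.450 q [-0.0968  1.7788  0.965 ] qd [ 0.001 -0.057  0.001] tcp [ 547.8 -147.   470.7] tilt 28.80
```

```bash
python3 -c "
import numpy as np, model
q=np.array([-.097,1.779,.965])
for q in (q,np.array([.05,1.83,.86])):
  for a in range(0,360,30):
    c=model.ik(q,40*np.cos(np.radians(a)),40*np.sin(np.radians(a)));print(a,c.round(3),'dtau',np.degrees(-(.2*c[0]+.3*c[2])).round(2))
"
```

```text
0 [ 0.072 -0.067 -0.005] dtau -0.74
30 [ 0.054 -0.091  0.038] dtau -1.26
60 [ 0.021 -0.092  0.07 ] dtau -1.45
90 [-0.017 -0.069  0.086] dtau -1.28
120 [-0.052 -0.028  0.08 ] dtau -0.78
150 [-0.073  0.02   0.054] dtau -0.08
180 [-0.074  0.063  0.012] dtau 0.65
210 [-0.053  0.088 -0.035] dtau 1.21
240 [-0.017  0.089 -0.072] dtau 1.43
270 [ 0.024  0.064 -0.088] dtau 1.24
300 [ 0.057  0.022 -0.079] dtau 0.7
330 [ 0.074 -0.026 -0.048] dtau -0.02
0 [ 0.068 -0.076  0.007] dtau -0.91
30 [ 0.043 -0.092  0.049] dtau -1.34
60 [ 0.007 -0.085  0.078] dtau -1.42
90 [-0.032 -0.056  0.088] dtau -1.15
120 [-0.063 -0.013  0.076] dtau -0.58
150 [-0.078  0.034  0.044] dtau 0.14
180 [-0.071  0.072 -0.001] dtau 0.83
210 [-0.042  0.09  -0.048] dtau 1.3
240 [-0.001  0.082 -0.081] dtau 1.4
270 [ 0.039  0.051 -0.09 ] dtau 1.1
300 [ 0.067  0.007 -0.073] dtau 0.5
330 [ 0.077 -0.04  -0.037] dtau -0.24
```

jog_arm(xyz=[[28,-4,30],[28,-4,30],[28,-4,30],[28,-4,30],[28,-4,30],[28,-4,30],[28,-4,30],[28,-4,30]], yaw=[0,0,0,0,0,0,0,0])

```text
t: 13.12
ee_pos: [772.8, -176.1, 700.9]
orientation: [2.998, -0.112, 0.729]
ft_force: [1.1, -0.8, 1.2]
width: 87.9
```

```bash
python3 -c "
from h import *
rq();ctrl.get_image('top');rq()"
```

```text
t 13.117 q [0.318  0.8301 1.516 ] qd [ 0.858 -1.892  1.023] tcp [ 772.8 -176.1  700.9] tilt 27.49
t 13.167 q [0.3264 0.81   1.5177] qd [-0.096  0.225 -0.155] tcp [ 778.5 -177.   706.3] tilt 28.06
```

jog_arm(xyz=[[-28,2,-30]], yaw=[0])

```text
t: 13.25
ee_pos: [758.1, -175.8, 681.0]
orientation: [2.987, -0.109, 0.759]
ft_force: [0.3, -0.4, 1.7]
width: 88.0
```

```bash
python3 -c "
from h import *
rq();ctrl.get_image('top');rq();ctrl.get_image('top');rq()"
```

```text
t 13.250 q [0.2672 0.9459 1.4306] qd [-0.773  1.828 -1.053] tcp [ 758.1 -175.8  681. ] tilt 28.68
t 13.300 q [0.2581 0.9832 1.4269] qd [0.056 0.049 0.177] tcp [ 749.1 -174.5  665.2] tilt 27.29
t 13.350 q [0.26   0.9787 1.4316] qd [ 0.007 -0.148  0.037] tcp [ 749.3 -174.6  665.9] tilt 27.17
```

jog_arm(xyz=[[-24,2,-34]], yaw=[0])

```text
t: 13.43
ee_pos: [732.7, -173.2, 643.6]
orientation: [2.998, -0.111, 0.731]
ft_force: [0.6, 0.1, 2.2]
width: 87.9
```

```bash
python3 -c "
from h import *
ctrl.get_image('top');rq()"
```

```text
t 13.483 q [0.2151 1.109  1.3642] qd [ 0.1   -0.057  0.153] tcp [ 725.3 -171.9  627.9] tilt 26.17
```

jog_arm(xyz=[[-24,2,-34]], yaw=[0])

```text
t: 13.57
ee_pos: [708.9, -170.4, 604.5]
orientation: [3.011, -0.112, 0.697]
ft_force: [-0.4, 0.7, 1.0]
width: 87.9
```

```bash
python3 -c "
from h import *
ctrl.get_image('top');rq()"
```

```text
t 13.617 q [0.1798 1.2204 1.3083] qd [ 0.086 -0.109  0.129] tcp [ 702.1 -169.2  591.8] tilt 25.05
```

jog_arm(xyz=[[-24,2,-34],[0,0,34]], yaw=[0,0])

```text
t: 13.78
ee_pos: [669.4, -163.3, 563.5]
orientation: [3.057, -0.117, 0.572]
ft_force: [-3.6, 1.4, -17.6]
width: 88.0
```

```bash
python3 -c "
from h import *
rq();ctrl.get_image('top');rq()"
```

```text
t 13.783 q [0.155  1.2913 1.3295] qd [ 0.114 -1.1    1.02 ] tcp [ 669.4 -163.3  563.5] tilt 21.25
t 13.833 q [0.1539 1.2531 1.3356] qd [-0.052 -0.526 -0.159] tcp [ 678.3 -165.6  586.7] tilt 23.13
```

jog_arm(xyz=[[-14,3,-37]], yaw=[0])

```text
t: 13.92
ee_pos: [674.3, -165.0, 575.8]
orientation: [3.032, -0.115, 0.644]
ft_force: [-0.3, 0.3, 2.7]
width: 87.7
```

```bash
python3 -c "
from h import *
ctrl.get_image('top');rq()"
```

```text
t 13.967 q [0.1405 1.3125 1.2899] qd [ 0.07  -0.066  0.073] tcp [ 670.6 -164.   565.2] tilt 23.12
```

jog_arm(xyz=[[-14,3,-37]], yaw=[0])

```text
t: 14.05
ee_pos: [662.3, -162.5, 539.1]
orientation: [3.03, -0.114, 0.646]
ft_force: [0.3, 0.0, 0.7]
width: 87.4
```

```bash
python3 -c "
from h import *
ctrl.get_image('top');rq()"
```

```text
t 14.100 q [0.1202 1.4204 1.2067] qd [ 0.087 -0.039  0.18 ] tcp [ 654.8 -160.5  523.3] tilt 22.88
```

jog_arm(xyz=[[-14,3,-37]], yaw=[0])

```text
t: 14.18
ee_pos: [646.8, -158.9, 497.6]
orientation: [3.035, -0.115, 0.633]
ft_force: [-0.1, -0.6, 1.5]
width: 87.6
```

```bash
python3 -c "
from h import *
ctrl.get_image('top');rq()"
```

```text
t 14.233 q [0.1081 1.5148 1.1317] qd [ 0.07  -0.06   0.174] tcp [ 639.6 -157.   483.5] tilt 22.49
```

jog_arm(xyz=[[-14,3,-37]], yaw=[0])

```text
t: 14.32
ee_pos: [632.4, -155.7, 458.7]
orientation: [3.039, -0.115, 0.623]
ft_force: [0.2, -0.1, 1.2]
width: 88.1
```

```bash
python3 -c "
from h import *
ctrl.get_image('top');rq()"
```

```text
t 14.367 q [0.1022 1.5994 1.0596] qd [ 0.054 -0.05   0.165] tcp [ 625.3 -153.8  445.6] tilt 22.13
```

jog_arm(xyz=[[-36,6,-15]], yaw=[0])

```text
t: 14.45
ee_pos: [596.6, -149.4, 435.2]
orientation: [3.046, -0.115, 0.603]
ft_force: [-0.7, -0.4, 1.1]
width: 87.8
```

```bash
python3 -c "
from h import *
ctrl.get_image('top');rq()"
```

```text
t 14.500 q [0.0472 1.6947 1.0282] qd [ 0.041 -0.093  0.088] tcp [ 586.5 -146.9  428.2] tilt 21.68
```

jog_arm(xyz=[[-36,6,-15]], yaw=[0])

```text
t: 14.58
ee_pos: [558.7, -142.9, 419.7]
orientation: [3.049, -0.114, 0.594]
ft_force: [-0.5, -0.1, 1.4]
width: 87.7
```

```bash
python3 -c "
from h import *
ctrl.get_image('top');rq()"
```

```text
t 14.633 q [-0.0075  1.7817  1.002 ] qd [ 0.053 -0.085  0.064] tcp [ 549.1 -140.5  413.3] tilt 21.37
```

jog_arm(xyz=[[0,0,-38],[0,0,34]], yaw=[0,0])

```text
t: 14.8
ee_pos: [541.4, -138.2, 395.8]
orientation: [3.067, -0.116, 0.544]
ft_force: [-4.8, 1.4, -10.1]
width: 88.0
```

```bash
python3 -c "
from h import *
rq()"
```

```text
t 14.800 q [2.0000e-04 1.8074e+00 9.9050e-01] qd [-0.36  -1.006  1.063] tcp [ 541.4 -138.2  395.8] tilt 20.15
```

jog_arm(xyz=[[0,0,-30]], yaw=[0])

```text
t: 14.88
ee_pos: [550.2, -140.8, 387.8]
orientation: [3.059, -0.115, 0.568]
ft_force: [3.4, -1.5, 4.5]
width: 87.7
```

```bash
python3 -c "
from h import *
ctrl.get_image('top');rq()"
```

```text
t 14.933 q [0.0229 1.8265 0.9486] qd [0.032 0.023 0.081] tcp [ 545.8 -139.5  376.8] tilt 20.16
```

jog_arm(xyz=[[-2,0,-38],[0,0,38],[-2,0,-38],[0,0,30],[-2,0,-38]], yaw=[0,0,0,0,0])

```text
t: 15.35
ee_pos: [549.7, -141.7, 352.7]
orientation: [3.072, -0.116, 0.532]
ft_force: [3.0, -1.0, 3.1]
width: 87.7
```

```bash
python3 -c "
from h import *
rq();ctrl.get_image('top');rq()"
```

```text
t 15.350 q [0.055  1.8456 0.9063] qd [ 0.455  0.647 -0.79 ] tcp [ 549.7 -141.7  352.7] tilt 19.69
t 15.400 q [0.0637 1.8608 0.9012] qd [0.024 0.07  0.102] tcp [ 543.7 -140.   340.3] tilt 18.64
```

jog_arm(xyz=[[-2,0,-38],[0,0,35]], yaw=[0,0])

```text
t: 15.57
ee_pos: [540.2, -139.3, 326.8]
orientation: [3.09, -0.117, 0.481]
ft_force: [-3.4, 0.9, -4.8]
width: 88.2
```

```bash
python3 -c "
from h import *
rq()"
```

```text
t 15.567 q [0.078  1.8731 0.8918] qd [-0.536 -0.879  1.154] tcp [ 540.2 -139.3  326.8] tilt 17.69
```

jog_arm(xyz=[[-2,0,-38]], yaw=[0])

```text
t: 15.65
ee_pos: [549.5, -142.6, 314.1]
orientation: [3.081, -0.116, 0.507]
ft_force: [3.2, -1.1, 1.4]
width: 88.2
```

```bash
python3 -c "
from h import *
ctrl.get_image('top');rq()"
```

```text
t 15.700 q [0.1102 1.8965 0.8365] qd [0.009 0.078 0.104] tcp [ 543.3 -140.8  302.1] tilt 17.69
```

jog_arm(xyz=[[-2,0,-38],[0,0,35],[-2,0,-38]], yaw=[0,0,0])

```text
t: 15.95
ee_pos: [549.9, -143.7, 274.7]
orientation: [3.091, -0.117, 0.477]
ft_force: [3.5, -1.2, 2.5]
width: 87.7
```

```bash
python3 -c "
from h import *
ctrl.get_image('top');rq()"
```

```text
t 16.000 q [0.1653 1.9248 0.7739] qd [-0.008  0.095  0.105] tcp [ 543.4 -141.8  263.1] tilt 16.56
```

jog_arm(xyz=[[-2,0,-38],[0,0,35],[-2,0,-38]], yaw=[0,0,0])

```text
t: 16.25
ee_pos: [550.6, -144.9, 235.4]
orientation: [3.103, -0.117, 0.444]
ft_force: [4.2, -1.0, 2.7]
width: 87.8
```

```bash
python3 -c "
from h import *
ctrl.get_image('top');rq()"
```

```text
t 16.300 q [0.2277 1.945  0.7152] qd [-0.013  0.106  0.103] tcp [ 543.9 -142.9  223.8] tilt 15.27
```

jog_arm(xyz=[[-2,0,-38],[0,0,35],[-2,0,-38]], yaw=[0,0,0])

```text
t: 16.55
ee_pos: [550.3, -145.7, 195.3]
orientation: [-3.111, 0.118, -0.401]
ft_force: [4.9, -2.1, 3.4]
width: 88.0
```

```bash
python3 -c "
from h import *
ctrl.get_image('top');rq();st()"
```

```text
t 16.600 q [0.2958 1.958  0.6631] qd [-0.016  0.114  0.091] tcp [ 543.6 -143.7  184.1] tilt 13.71
t 16.6 q [-0.32, 0.296, 1.958, 0.119, 0.663, 1.241] tcp [543.6, -143.7, 184.1] tilt 13.71 az -0.4 jawaz -94.26 jawtilt -0.95 F [-2.1, 0.7, -5.6] w 87.7 grasp [539.1, -143.7, 202.5]
```

jog_arm(xyz=[[-4,8,-30]], yaw=[-1])

```text
t: 16.68
ee_pos: [544.5, -137.8, 158.4]
orientation: [-3.111, 0.147, -0.386]
ft_force: [1.9, -0.7, 0.0]
width: 88.0
```

```bash
python3 -c "
from h import *
ctrl.get_image('top');rq()"
```

```text
t 16.733 q [0.3412 1.9925 0.5851] qd [-0.032  0.046  0.159] tcp [ 538.9 -134.9  150.8] tilt 13.47
```

jog_arm(xyz=[[-4,3,-20]], yaw=[0])

```text
t: 16.82
ee_pos: [537.8, -132.5, 133.4]
orientation: [-3.11, 0.148, -0.373]
ft_force: [0.6, -0.2, 0.6]
width: 88.1
```

```bash
python3 -c "
from h import *
shot('top','top2.png');p=shot('side','side2.png');st();cv2.imwrite('pics/c6.png',cv2.resize(p['img'][130:300,170:380],None,fx=3.5,fy=3.5,interpolation=2))"
```

```text
t 16.92 q [-0.299, 0.372, 2.014, 0.127, 0.539, 1.265] tcp [533.7, -131.2, 129.8] tilt 13.19 az -0.6 jawaz -95.32 jawtilt -1.1 F [-0.6, 0.2, -0.8] w 87.7 grasp [529.4, -131.1, 148.3]
```

jog_arm(xyz=[[-2,-1,-22]], yaw=[0])

```text
t: 17.0
ee_pos: [535.6, -133.1, 112.2]
orientation: [-3.109, 0.146, -0.37]
ft_force: [0.9, -0.2, 0.8]
width: 87.9
```

```bash
python3 -c "
from h import *
ctrl.get_image('top');rq()"
```

```text
t 17.050 q [0.4114 2.0268 0.4878] qd [-0.022  0.034  0.098] tcp [ 531.8 -132.3  107. ] tilt 13.13
```

jog_arm(xyz=[[-1,-1,-20]], yaw=[0])

```text
t: 17.13
ee_pos: [533.5, -134.0, 90.4]
orientation: [-3.109, 0.146, -0.365]
ft_force: [-0.1, -0.2, 0.8]
width: 87.7
```

```bash
python3 -c "
from h import *
shot('top','top3.png');p=shot('side','side3.png');st();cv2.imwrite('pics/c7.png',cv2.resize(p['img'][130:300,170:380],None,fx=3.5,fy=3.5,interpolation=2))"
```

```text
t 17.23 q [-0.306, 0.449, 2.035, 0.156, 0.446, 1.226] tcp [530.4, -133.2, 87.0] tilt 12.99 az -0.2 jawaz -95.27 jawtilt -1.16 F [-0.1, -0.7, 0.5] w 87.8 grasp [526.1, -133.2, 105.5]
```

jog_arm(xyz=[[0,0,0],[0,0,0],[0,0,0],[0,0,0]], yaw=[0,0,0,0], gripper=0.58)

```text
t: 17.57
ee_pos: [533.7, -134.3, 93.0]
orientation: [-3.108, 0.146, -0.362]
ft_force: [-0.2, 0.1, -0.4]
width: 64.7
```

```bash
python3 -c "
from h import *
st()"
```

```text
t 17.57 q [-0.306, 0.44, 2.029, 0.154, 0.456, 1.228] tcp [533.7, -134.3, 93.0] tilt 13.28 az -0.5 jawaz -95.26 jawtilt -1.12 F [-0.2, 0.1, -0.4] w 64.7 grasp [529.4, -134.3, 111.5]
```

jog_arm(xyz=[[-2,1,-5]], yaw=[0])

```text
t: 17.65
ee_pos: [533.4, -133.8, 89.8]
orientation: [-3.109, 0.146, -0.368]
ft_force: [-0.3, 0.3, 0.3]
width: 57.9
```

```bash
python3 -c "
from h import *
[ctrl.get_image('top') for _ in range(5)];st()"
```

```text
t 17.9 q [-0.305, 0.447, 2.036, 0.158, 0.442, 1.224] tcp [531.5, -133.2, 87.9] tilt 13.25 az -0.4 jawaz -95.26 jawtilt -1.13 F [-0.6, -0.2, -0.1] w 39.1 grasp [527.1, -133.2, 106.4]
```

```bash
python3 -c "
from h import *
[ctrl.get_image('top') for _ in range(2)];st();shot('top','top4.png')"
```

```text
t 18.0 q [-0.305, 0.447, 2.035, 0.158, 0.442, 1.224] tcp [531.6, -133.3, 87.9] tilt 13.25 az -0.5 jawaz -95.26 jawtilt -1.13 F [0.3, -0.4, -0.4] w 37.4 grasp [527.2, -133.2, 106.4]
```

jog_arm(xyz=[[2,0,25]], yaw=[0])

```text
t: 18.13
ee_pos: [530.5, -132.4, 109.3]
orientation: [-3.108, 0.147, -0.349]
ft_force: [0.2, 0.3, -0.7]
width: 37.0
```

```bash
python3 -c "
from h import *
ctrl.get_image('top');st()"
```

```text
t 18.18 q [-0.304, 0.399, 2.019, 0.138, 0.505, 1.247] tcp [534.6, -133.6, 115.5] tilt 13.32 az -0.6 jawaz -95.28 jawtilt -1.11 F [1.7, 0.2, 2.6] w 37.0 grasp [530.2, -133.5, 134.0]
```

jog_arm(xyz=[[-2,0,30]], yaw=[0])

```text
t: 18.27
ee_pos: [530.5, -132.9, 142.4]
orientation: [-3.108, 0.147, -0.353]
ft_force: [-0.7, 0.4, -1.1]
width: 37.4
```

```bash
python3 -c "
from h import *
shot('top','top5.png');p=shot('side','side5.png');st();cv2.imwrite('pics/c8.png',cv2.resize(p['img'][130:300,170:380],None,fx=3.5,fy=3.5,interpolation=2))"
```

```text
t 18.37 q [-0.305, 0.339, 2.004, 0.124, 0.573, 1.263] tcp [535.0, -134.4, 149.0] tilt 13.68 az -1.0 jawaz -95.28 jawtilt -1.03 F [0.0, -0.6, -0.6] w 36.9 grasp [530.5, -134.3, 167.4]
```

```bash
python3 - <<'E'
from h import *
a,b=pickle.load(open('s0.pkl','rb'))
e1=onz(a,(102.2,197.8),232);e2=onz(a,(285,148.1),232)
d=e1-e2; yaw=np.arctan2(d[1],d[0])-np.pi/2; m=(e1+e2)/2
print(e1.round(1),e2.round(1),'len',np.linalg.norm(d).round(1),'yaw',np.degrees(yaw).round(2),'origin',(m+14*np.array([np.cos(yaw),np.sin(yaw),0])).round(1))
cv2.imwrite('pics/c9.png',cv2.resize(b['img'][325:375,165:230],None,fx=11,fy=11,interpolation=cv2.INTER_CUBIC))
cv2.imwrite('pics/c10.png',cv2.resize(a['img'][135:215,135:295],None,fx=5,fy=5,interpolation=cv2.INTER_CUBIC))
E
```

```text
[457.9 307.5 232. ] [552.   -6.5 232. ] len 327.8 yaw 16.69 origin [518.4 154.6 232. ]
```

```bash
python3 - <<'E'
from h import *
a,b=pickle.load(open('s0.pkl','rb'))
for z in (0,8,11,36):
    e1=onz(a,(147,209.4),z);e2=onz(a,(284.6,172.6),z); d=e1-e2; yaw=np.degrees(np.arctan2(d[1],d[0]))-90
    print(z,e1.round(1),e2.round(1),np.linalg.norm(d).round(1),yaw.round(2),((e1+e2)/2).round(1))
B=onz(b,(192,343),31);print('bush',B.round(1),'top proj',proj(a,B).round(1),proj(a,B-[0,0,20]).round(1))
for O,yw in (((515.5,151.6),15.6),((518.4,154.6),16.2),((517,153),16)):
    y=np.radians(yw);d=B[:2]-O;print(O,yw,'d',(d[0]*np.cos(y)+d[1]*np.sin(y)).round(1),'y',(-d[0]*np.sin(y)+d[1]*np.cos(y)).round(1))
    R=np.array([[np.cos(y),-np.sin(y)],[np.sin(y),np.cos(y)]])
    for X in ((0,0,0),(0,155,0),(0,-155,0),(0,0,104),(0,0,36),(0,49,36),(0,-49,36)):
        W=np.array([*(R@X[:2]+O),X[2]]);print(X,'top c10',((proj(a,W)-[135,135])*5).round(),'side c9',((proj(b,W)-[165,325])*11).round())
E
```

```text
0 [477.9 312.3   0. ] [567.2   7.5   0. ] 317.6 16.34 [522.5 159.9   0. ]
8 [476.5 309.5   8. ] [565.2   7.    8. ] 315.2 16.34 [520.9 158.3   8. ]
11 [476.  308.4  11. ] [564.4   6.9  11. ] 314.3 16.34 [520.2 157.6  11. ]
36 [471.8 299.5  36. ] [558.1   5.3  36. ] 306.5 16.34 [514.9 152.4  36. ]
bush [563.1 164.1  31. ] top proj [212.1 169.6] [214.  171.9]
(515.5, 151.6) 15.6 d 49.2 y -0.8
(0, 0, 0) top c10 [424. 295.] side c9 [624. 344.]
(0, 155, 0) top c10 [ 85. 381.] side c9 [ 463. 1155.]
(0, -155, 0) top c10 [759. 210.] side c9 [ 744. -259.]
(0, 0, 104) top c10 [374. 243.] side c9 [ 568. -155.]
(0, 0, 36) top c10 [408. 278.] side c9 [606. 179.]
(0, 49, 36) top c10 [297. 306.] side c9 [558. 405.]
(0, -49, 36) top c10 [518. 250.] side c9 [649. -27.]
(518.4, 154.6) 16.2 d 45.6 y -3.4
(0, 0, 0) top c10 [418. 289.] side c9 [600. 353.]
(0, 155, 0) top c10 [ 80. 378.] side c9 [ 446. 1168.]
(0, -155, 0) top c10 [752. 200.] side c9 [ 714. -252.]
(0, 0, 104) top c10 [367. 235.] side c9 [ 542. -146.]
(0, 0, 36) top c10 [401. 272.] side c9 [581. 188.]
(0, 49, 36) top c10 [291. 301.] side c9 [535. 415.]
(0, -49, 36) top c10 [511. 242.] side c9 [622. -19.]
(517, 153) 16 d 47.4 y -2.1
(0, 0, 0) top c10 [421. 292.] side c9 [612. 348.]
(0, 155, 0) top c10 [ 83. 380.] side c9 [ 457. 1161.]
(0, -155, 0) top c10 [755. 204.] side c9 [ 727. -256.]
(0, 0, 104) top c10 [371. 239.] side c9 [ 555. -151.]
(0, 0, 36) top c10 [405. 275.] side c9 [593. 183.]
(0, 49, 36) top c10 [294. 304.] side c9 [547. 410.]
(0, -49, 36) top c10 [515. 246.] side c9 [635. -23.]
```

```bash
cat >> h.py <<'E'
def tongs_pts(low,yaw,lean,ss):
    f=np.array([np.cos(yaw),np.sin(yaw),0]); return [low-f*np.sin(lean)*s+np.array([0,0,1])*np.cos(lean)*s for s in ss]
def save_grasp():
    low=np.array([599.5,-139.5,17.5]);yaw=np.radians(-5.3)
    R0=Ro.from_rotvec(G['rv']).as_matrix(); return [R0.T@(p-G['p']) for p in tongs_pts(low,yaw,np.radians(40),(0,157))]
def cur_tongs(off=None):
    T=pickle.load(open('T.pkl','rb'))
    o=ctrl.get_obs();R=Ro.from_rotvec(o['orientation']).as_matrix()
    P=[R@t+o['ee_pos'] for t in T]; a=P[1]-P[0]
    return P[0],P[1],np.degrees(np.arccos(a[2]/np.linalg.norm(a))),np.degrees(np.arctan2(-a[1],-a[0]))
E
python3 - <<'E'
import h
from h import *
# orientation at grasp: tilt 13.25 az -0.5 jaw az -95.26 ; reconstruct
t,az,ja=map(np.radians,(13.25,-.5,-95.26))
z=np.array([np.sin(t)*np.cos(az),np.sin(t)*np.sin(az),-np.cos(t)])
y=np.array([np.cos(ja),np.sin(ja),0]); y[2]=-(y[:2]@z[:2])/z[2]; y/=np.linalg.norm(y)
R0=np.column_stack([np.cross(y,z),y,z]); p0=np.array([531.6,-133.3,87.9])
low=np.array([599.5,-139.5,17.5])
T=[R0.T@(p-p0) for p in tongs_pts(low,np.radians(-5.3),np.radians(40),(0,157))]
pickle.dump(T,open('T.pkl','wb'));print(np.round(T,1))
print([np.round(v,1) for v in cur_tongs()])
a=shot('top');b=shot('side')
tip,bow,_,_=cur_tongs()
for p,n in((a,'top'),(b,'side')):
    print(n,'pred tip',proj(p,tip).round(1),'bow',proj(p,bow).round(1))
    for k in ('tongs','tongs_bow'):
        print(k,[(px(q['centre']).round(1).tolist(),round(q['confidence'],2)) for q in ctrl.pinpoint(p,k)])
cv2.imwrite('pics/c11.png',cv2.resize(b['img'][180:260,200:310],None,fx=7,fy=7,interpolation=2))
pickle.dump((a,b),open('s1.pkl','wb'))
E
```

```text
[[ 50.3   1.3  84.1]
 [-20.5  -1.1 -56. ]]
[array([ 603.5, -140.8,   79.1]), array([ 502.1, -131.1,  198.6]), np.float64(40.4), np.float64(-5.4)]
top pred tip [353.1 149. ] bow [353.4 183. ]
tongs []
tongs_bow [([451.5, 317.9], 0.65), ([286.1, 234.9], 0.36)]
side pred tip [236.7 232.2] bow [277.5 190.9]
tongs [([482.9, 266.7], 0.79), ([371.6, 286.1], 0.57), ([234.6, 235.0], 0.48)]
tongs_bow [([316.3, 274.3], 0.57), ([276.8, 190.3], 0.5), ([279.0, 218.9], 0.48)]
```

```bash
python3 - <<'E'
from h import *
a,b=pickle.load(open('s1.pkl','rb'))
tip,bow,le,yw=cur_tongs(); l=np.array([-np.sin(np.radians(yw)),np.cos(np.radians(yw)),0]); u=(bow-tip)/157
n=np.cross(l,u); 
for w in (14,16): print(w,'side tip corners',[((proj(b,tip+l*w+n*k)-[200,180])*7).round().tolist() for k in (-5,0,5)])
print('grip lower end s=66',((proj(b,tip+u*66+l*20+n*0)-[200,180])*7).round())
print(u.round(3), 'n',n.round(2))
E
```

```text
14 side tip corners [[252.0, 405.0], [241.0, 394.0], [229.0, 383.0]]
16 side tip corners [[249.0, 408.0], [238.0, 397.0], [226.0, 386.0]]
grip lower end s=66 [346. 286.]
[-0.639  0.059  0.767] n [ 0.76 -0.07  0.64]
```

jog_arm(xyz=[[-22,4,4],[-30,10,4],[-30,16,4],[-14,28,2],[0,30,2]], yaw=[1,2,2,2,2])

```text
t: 19.08
ee_pos: [431.7, -46.4, 156.1]
orientation: [-3.093, -0.097, -0.348]
ft_force: [0.2, 0.2, -1.9]
width: 36.9
```

```bash
python3 -c "
from h import *
ctrl.get_image('top');st();print([np.round(v,1) for v in cur_tongs()])"
```

```text
t 19.13 q [-0.181, 0.171, 2.226, 0.148, 0.537, 1.204] tcp [431.8, -43.0, 156.3] tilt 12.91 az 9.4 jawaz -86.06 jawtilt -1.25 F [-2.2, -0.3, -0.1] w 36.8 grasp [427.6, -43.7, 174.8]
[array([499.4, -38.1,  85.5]), array([399.5, -45.2, 206.3]), np.float64(39.6), np.float64(4.1)]
```

jog_arm(xyz=[[-1,30,0],[-1,34,0],[-1,34,0],[-1,34,0],[-1,26,0]], yaw=[2.4,2.4,2.4,2.4,2.4])

```text
t: 19.55
ee_pos: [424.4, 118.8, 154.0]
orientation: [-3.042, -0.426, -0.333]
ft_force: [0.4, -1.8, 0.1]
width: 36.9
```

```bash
python3 -c "
from h import *
ctrl.get_image('top');st();print([np.round(v,1) for v in cur_tongs()])"
```

```text
t 19.6 q [0.227, 0.184, 2.216, 0.069, 0.522, 1.46] tcp [424.6, 121.3, 154.0] tilt 12.76 az 22.0 jawaz -73.71 jawtilt -1.29 F [0.6, 0.0, -0.5] w 37.1 grasp [420.7, 119.7, 172.6]
[array([489.4, 140.5,  83. ]), array([393.6, 112.2, 204.2]), np.float64(39.5), np.float64(16.5)]
```

jog_arm(xyz=[[0,0,35],[0,0,35],[0,0,35],[0,0,-35],[0,0,-35],[0,0,-35],[0,0,0]], yaw=[0,0,0,0,0,0,0])

```text
t: 20.18
ee_pos: [424.5, 125.8, 157.6]
orientation: [-3.035, -0.446, -0.338]
ft_force: [-1.6, -0.3, -2.1]
width: 37.2
```

```bash
python3 -c "
from h import *
rq();ctrl.get_image('top');st();print([np.round(v,1) for v in cur_tongs()])"
```

```text
t 20.183 q [0.1771 2.2133 0.5286] qd [-0.092 -0.062  0.089] tcp [424.5 125.8 157.6] tilt 12.96
t 20.23 q [0.237, 0.174, 2.21, 0.069, 0.533, 1.461] tcp [426.0, 126.2, 160.0] tilt 13.11 az 22.4 jawaz -73.13 jawtilt -1.29 F [-0.2, -0.6, -0.5] w 36.8 grasp [422.0, 124.5, 178.5]
[array([491. , 146.2,  89.4]), array([394.8, 116.7, 209.9]), np.float64(39.8), np.float64(17.0)]
```

```bash
python3 - <<'E'
from h import *
a,b=pickle.load(open('s0.pkl','rb'))
t,az,ja=map(np.radians,(13.0,-.2,-95.27))
z=np.array([np.sin(t)*np.cos(az),np.sin(t)*np.sin(az),-np.cos(t)])
y=np.array([np.cos(ja),np.sin(ja),0]); y[2]=-(y[:2]@z[:2])/z[2]; y/=np.linalg.norm(y)
R=np.column_stack([np.cross(y,z),y,z]); p=np.array([530.4,-133.2,87.0])
def tf(uv,Y):
    o,d=ray(b,np.array(uv)/3.5+[170,130]); n=R[:,1]; k=((p+n*Y-o)@n)/(d@n); return (R.T@(o+d*k-p))
print('tool x dir',R[:,0].round(2))
for uv,Y in (((255,298),-89),((262,235),-89),((385,318),-89),((375,270),-89),((320,220),-40),((330,150),-40),((315,130),-40),((340,100),-40),((320,410),-57),((287,395),-57),((302,320),-57)):
    print(uv,Y,tf(uv,Y).round(0))
I=cv2.imread('pics/side3.png');cv2.imwrite('pics/c12.png',cv2.resize(I[130:255,230:330],None,fx=6,fy=4.8*1.0,interpolation=2))
E
```

```text
tool x dir [ 0.97 -0.09  0.22]
(255, 298) -89 [ 25. -89. -85.]
(262, 235) -89 [  27.  -89. -125.]
(385, 318) -89 [ -51.  -89. -106.]
(375, 270) -89 [ -39.  -89. -132.]
(320, 220) -40 [  14.  -40. -117.]
(330, 150) -40 [  17.  -40. -162.]
(315, 130) -40 [  27.  -40. -170.]
(340, 100) -40 [  17.  -40. -192.]
(320, 410) -57 [-15. -57.  -7.]
(287, 395) -57 [  6. -57.  -7.]
(302, 320) -57 [  7. -57. -61.]
```

jog_arm(xyz=[[3,0,-36],[3,0,-36]], yaw=[0,0])

```text
t: 20.4
ee_pos: [437.0, 127.5, 93.7]
orientation: [-3.031, -0.446, -0.36]
ft_force: [-0.0, 0.3, -1.3]
width: 37.1
```

```bash
python3 -c "
from h import *
ctrl.get_image('top');p=shot('side','side6.png');st();print([np.round(v,1) for v in cur_tongs()]);cv2.imwrite('pics/c13.png',cv2.resize(p['img'][200:400,180:380],None,fx=3.5,fy=3,interpolation=2))"
```

```text
t 20.5 q [0.233, 0.343, 2.238, 0.109, 0.337, 1.413] tcp [433.6, 126.6, 89.4] tilt 13.13 az 22.5 jawaz -73.14 jawtilt -1.31 F [-0.0, -0.4, -1.0] w 37.2 grasp [429.6, 125.0, 107.9]
[array([498.6, 146.6,  18.8]), array([402.4, 117.1, 139.3]), np.float64(39.9), np.float64(17.1)]
```

```bash
python3 - <<'E'
from h import *
a,b=pickle.load(open('s0.pkl','rb'))
tip,bow,le,yw=cur_tongs(); l=np.array([-np.sin(np.radians(yw)),np.cos(np.radians(yw)),0]); u=(bow-tip)/157
f=lambda X:((proj(b,X)-[180,200])*[3.5,3]).round().tolist()
print('tips pred',f(tip+l*16),f(tip-l*16),'bow',f(bow),'grip66',f(tip+u*66+l*20),'tcp',f(ctrl.get_obs()['ee_pos']))
I=cv2.imread('pics/side6.png');cv2.imwrite('pics/c14.png',cv2.resize(I[295:355,205:290],None,fx=9,fy=9,interpolation=2))
E
```

```text
tips pred [175.0, 465.0] [181.0, 426.0] bow [376.0, 280.0] grip66 [255.0, 403.0] tcp [309.0, 351.0]
```

```bash
cat > fit.py <<'E'
from h import *
from scipy.optimize import least_squares
def fit(obs,cam,fitx=False):
    """obs: list of (kind,px): kinds tip+ (near,+l) tip- , g66+ ; returns T update"""
    T=pickle.load(open('T0.pkl','rb'))
    o=ctrl.get_obs();R=Ro.from_rotvec(o['orientation']).as_matrix();p=o['ee_pos']
    l=-R[:,1]  # tongs +y (left)
    piv=np.array([0,0,-18.7])
    def pts(q):
        Q=Ro.from_rotvec([0,q[0],0]).as_matrix()
        return [R@(Q@(t-piv)+piv+np.array([q[1],0,q[2]]))+p for t in T]
    def X(q,k):
        A,B=pts(q);u=(B-A)/157
        return A+u*k[0]+l*k[1]
    f=lambda q:np.concatenate([*[(proj(cam,X(q,k))-uv) for k,uv in obs],[q[1]/3,q[2]/3]])
    r=least_squares(f,[0,0,0.])
    A,B=pts(r.x);a=B-A
    print('delta deg',np.degrees(r.x[0]).round(2),'slide',r.x[1:].round(1),'res',f(r.x).round(1).tolist())
    print('tip',A.round(1),'bow',B.round(1),'lean',np.degrees(np.arccos(a[2]/np.linalg.norm(a))).round(1))
    pickle.dump([R.T@(A-p),R.T@(B-p)],open('T.pkl','wb'))
E
cp T.pkl T0.pkl
python3 - <<'E'
from fit import *
a,b=pickle.load(open('s0.pkl','rb'))
c=lambda x,y:np.array([205+x/9,295+y/9])
fit([((0,15),c(110,415)),((0,-15),c(130,305)),((66,20),c(408,298)),((66,-20),c(425,165))],b)
print(c(110,415),c(130,305),c(408,298))
E
```

```text
delta deg 20.14 slide [-6.5 -1.8] res [0.0, 0.0, 0.0, 0.6, -0.6, -0.0, -0.7, -0.4, -2.2, -0.6]
tip [517.4 151.6  49.4] bow [387.1 112.8 127.9] lean 60.0
[217.22222222 341.11111111] [219.44444444 328.88888889] [250.33333333 328.11111111]
```

jog_arm(xyz=[[12,3.5,-7]], yaw=[0])

```text
t: 20.58
ee_pos: [444.0, 129.8, 83.0]
orientation: [-3.035, -0.445, -0.337]
ft_force: [0.2, 0.4, -0.5]
width: 37.1
```

```bash
python3 -c "
from h import *
ctrl.get_image('top');st();print([np.round(v,1) for v in cur_tongs()])"
```

```text
t 20.63 q [0.235, 0.373, 2.21, 0.11, 0.334, 1.414] tcp [447.9, 130.7, 83.0] tilt 13.15 az 22.5 jawaz -73.16 jawtilt -1.32 F [2.4, 0.9, -1.7] w 36.9 grasp [443.9, 129.0, 101.5]
[array([531.7, 155.6,  43.1]), array([401.3, 116.8, 121.5]), np.float64(60.0), np.float64(16.6)]
```

jog_arm(xyz=[[12,3.5,-7]], yaw=[0])

```text
t: 20.72
ee_pos: [459.6, 134.2, 78.0]
orientation: [-3.034, -0.445, -0.342]
ft_force: [-0.1, 1.1, 0.6]
width: 37.1
```

```bash
python3 -c "
from h import *
a=ctrl.get_image('top');p=shot('side','side7.png');st();print([np.round(v,1) for v in cur_tongs()]);cv2.imwrite('pics/c15.png',cv2.resize(p['img'][295:375,165:265],None,fx=7.5,fy=7.5,interpolation=2))
cv2.imwrite('pics/top7.png',a['img']);cv2.imwrite('pics/c16.png',cv2.resize(a['img'][130:230,170:290],None,fx=6,fy=6,interpolation=2))"
```

```text
t 20.82 q [0.236, 0.398, 2.183, 0.11, 0.331, 1.416] tcp [462.8, 134.9, 78.4] tilt 13.41 az 22.4 jawaz -73.15 jawtilt -1.31 F [0.4, 0.8, -0.5] w 37.3 grasp [458.8, 133.3, 96.8]
[array([546.8, 159.9,  38.8]), array([416.2, 121. , 116.7]), np.float64(60.3), np.float64(16.6)]
```

```bash
python3 - <<'E'
from h import *
a,b=pickle.load(open('s0.pkl','rb'))
tip,bow,le,yw=cur_tongs(); l=np.array([-np.sin(np.radians(yw)),np.cos(np.radians(yw)),0]); u=(bow-tip)/157
f=lambda X:((proj(a,X)-[170,130])*6).round().tolist()
for s in (0,20,40,60): print(s,'L',f(tip+u*s+l*16),'R',f(tip+u*s-l*16))
for B in ((563.1,164.1),(563,162),(563,160)):
    # rim of flange z=14 and top z=31 front points
    fr=np.array([-np.cos(np.radians(16.2)),-np.sin(np.radians(16.2))])
    print(B,'flange front',f(np.array([*(np.array(B)+11*fr),12])),'top front',f(np.array([*(np.array(B)+9*fr),31])),'side c15 top',((proj(b,np.array([*B,31]))-[165,295])*7.5).round())
I=cv2.imread('pics/top7.png');J=cv2.imread('pics/top0.png')
cv2.imwrite('pics/c17.png',np.hstack([cv2.resize(K[160:195,195:235],None,fx=10,fy=10,interpolation=cv2.INTER_NEAREST) for K in (I,J)]))
E
```

```text
0 L [215.0, 288.0] R [301.0, 265.0]
20 L [221.0, 327.0] R [308.0, 304.0]
40 L [227.0, 368.0] R [315.0, 344.0]
60 L [233.0, 409.0] R [322.0, 385.0]
(563.1, 164.1) flange front [270.0, 279.0] top front [258.0, 261.0] side c15 top [203. 360.]
(563, 162) flange front [276.0, 279.0] top front [264.0, 261.0] side c15 top [207. 354.]
(563, 160) flange front [281.0, 279.0] top front [270.0, 261.0] side c15 top [211. 348.]
```

```bash
python3 - <<'E'
from h import *
a,b=pickle.load(open('s0.pkl','rb'))
print('top flange',onz(a,(215.4,168.8),13).round(1))
for v in ((192,343),(192.1,342.3)):
  print('side top',onz(b,v,31).round(1))
# side: flange right corner seen at c9 (368,285) -> px
print('side flange right', onz(b,(165+368/11,325+283/11),13).round(1), 'rim left', onz(b,(165+236/11,325+205/11),31).round(1),'rim right',onz(b,(165+350/11,325+190/11),31).round(1),'rim top',onz(b,(165+295/11,325+157/11),31).round(1))
E
```

```text
top flange [569.7 160.7  13. ]
side top [563.1 164.1  31. ]
side top [563.8 162.4  31. ]
side flange right [554.  161.9  13. ] rim left [571.7 168.1  31. ] rim right [555.9 160.1  31. ] rim top [567.7 155.6  31. ]
```

jog_arm(xyz=[[3,-2.5,-9]], yaw=[0])

```text
t: 20.9
ee_pos: [466.8, 132.9, 71.9]
orientation: [-3.031, -0.446, -0.355]
ft_force: [0.4, -0.5, -0.5]
width: 36.9
```

```bash
python3 -c "
from h import *
ctrl.get_image('top');st();print([np.round(v,1) for v in cur_tongs()])"
```

```text
t 20.95 q [0.228, 0.419, 2.18, 0.123, 0.311, 1.393] tcp [467.2, 132.5, 70.5] tilt 13.59 az 22.3 jawaz -73.12 jawtilt -1.3 F [0.4, -1.1, -1.5] w 37.1 grasp [463.1, 130.8, 88.9]
[array([551.3, 157.5,  31.2]), array([420.4, 118.5, 108.6]), np.float64(60.5), np.float64(16.6)]
```

jog_arm(xyz=[[6,2,-5]], yaw=[0])

```text
t: 21.03
ee_pos: [472.5, 134.1, 66.4]
orientation: [-3.032, -0.445, -0.355]
ft_force: [0.5, 0.2, -1.5]
width: 37.0
```

```bash
python3 -c "
from h import *
a=ctrl.get_image('top');p=shot('side','side8.png');st();print([np.round(v,1) for v in cur_tongs()]);cv2.imwrite('pics/c18.png',cv2.resize(p['img'][305:370,170:255],None,fx=9,fy=9,interpolation=2))
cv2.imwrite('pics/top8.png',a['img'])"
```

```text
t 21.13 q [0.229, 0.436, 2.167, 0.125, 0.305, 1.394] tcp [474.1, 134.5, 65.8] tilt 13.66 az 22.2 jawaz -73.14 jawtilt -1.3 F [0.2, 1.2, -0.6] w 36.9 grasp [469.9, 132.9, 84.3]
[array([558.2, 159.6,  26.7]), array([427.2, 120.6, 103.9]), np.float64(60.5), np.float64(16.6)]
```

jog_arm(xyz=[[8.5,3.5,-5]], yaw=[0])

```text
t: 21.22
ee_pos: [481.4, 137.7, 61.0]
orientation: [-3.032, -0.445, -0.354]
ft_force: [-0.9, 0.4, -0.6]
width: 37.1
```

```bash
python3 -c "
from h import *
a=ctrl.get_image('top');p=shot('side','side9.png');st();print([np.round(v,1) for v in cur_tongs()]);cv2.imwrite('pics/c19.png',cv2.resize(p['img'][305:370,170:255],None,fx=9,fy=9,interpolation=2))
cv2.imwrite('pics/top9.png',a['img']);cv2.imwrite('pics/c20.png',cv2.resize(a['img'][155:200,190:245],None,fx=10,fy=10,interpolation=2))"
```

```text
t 21.32 q [0.233, 0.457, 2.147, 0.122, 0.303, 1.399] tcp [484.0, 138.5, 60.8] tilt 13.73 az 22.2 jawaz -73.13 jawtilt -1.29 F [0.0, -0.3, -0.1] w 37.3 grasp [479.8, 136.8, 79.2]
[array([568.2, 163.5,  21.7]), array([437.1, 124.5,  98.8]), np.float64(60.6), np.float64(16.6)]
```

jog_arm(xyz=[[0,0,0]], yaw=[0], gripper=0.7)

```text
t: 21.4
ee_pos: [484.0, 138.6, 60.5]
orientation: [-3.031, -0.445, -0.357]
ft_force: [0.1, -0.2, -0.9]
width: 33.2
```

```bash
python3 -c "
from h import *
for i in range(4):
  p=ctrl.get_image('side');print(round(ctrl.get_obs()['width'],2))
cv2.imwrite('pics/side10.png',p['img']);st();cv2.imwrite('pics/c21.png',cv2.resize(p['img'][305:370,170:255],None,fx=9,fy=9,interpolation=2))"
```

```text
32.72
33.12
33.22
32.99
t 21.6 q [0.233, 0.457, 2.147, 0.122, 0.303, 1.399] tcp [483.7, 138.4, 60.7] tilt 13.7 az 22.2 jawaz -73.13 jawtilt -1.29 F [0.6, -0.3, -1.3] w 33.0 grasp [479.5, 136.7, 79.1]
```

jog_arm(xyz=[[-3,-1,14]], yaw=[0])

```text
t: 21.68
ee_pos: [479.5, 137.2, 73.1]
orientation: [-3.032, -0.445, -0.352]
ft_force: [-0.1, 0.6, -1.4]
width: 33.4
```

```bash
python3 -c "
from h import *
p=ctrl.get_image('side');p=ctrl.get_image('side')
cv2.imwrite('pics/side11.png',p['img']);st();print([np.round(v,1) for v in cur_tongs()]);cv2.imwrite('pics/c22.png',cv2.resize(p['img'][305:370,170:255],None,fx=9,fy=9,interpolation=2))"
```

```text
t 21.78 q [0.232, 0.421, 2.15, 0.112, 0.335, 1.41] tcp [480.9, 137.5, 75.6] tilt 13.78 az 22.1 jawaz -73.13 jawtilt -1.29 F [-0.6, -0.3, -1.1] w 32.9 grasp [476.7, 135.8, 94.1]
[array([565.1, 162.6,  36.7]), array([433.9, 123.5, 113.6]), np.float64(60.7), np.float64(16.6)]
```

jog_arm(xyz=[[-8,-2.5,18]], yaw=[0])

```text
t: 21.87
ee_pos: [472.6, 135.0, 92.0]
orientation: [-3.031, -0.446, -0.356]
ft_force: [-0.1, -0.4, -1.7]
width: 33.1
```

```bash
python3 -c "
from h import *
p=ctrl.get_image('side');st();print([np.round(v,1) for v in cur_tongs()])"
```

```text
t 21.92 q [0.231, 0.369, 2.162, 0.101, 0.375, 1.42] tcp [472.0, 134.8, 95.2] tilt 13.78 az 22.1 jawaz -73.12 jawtilt -1.29 F [-1.2, 0.9, 1.1] w 33.2 grasp [467.8, 133.1, 113.6]
[array([556.2, 159.9,  56.2]), array([425.1, 120.8, 133.2]), np.float64(60.7), np.float64(16.6)]
```

jog_arm(xyz=[[-18,-5,4]], yaw=[0])

```text
t: 22.0
ee_pos: [457.4, 130.5, 100.2]
orientation: [-3.029, -0.445, -0.368]
ft_force: [1.6, 0.1, -0.2]
width: 33.2
```

```bash
python3 -c "
from h import *
p=ctrl.get_image('side');st();print([np.round(v,1) for v in cur_tongs()]);cv2.imwrite('pics/c23.png',cv2.resize(p['img'][270:370,170:290],None,fx=6.6,fy=6,interpolation=2))"
```

```text
t 22.05 q [0.229, 0.336, 2.204, 0.105, 0.367, 1.414] tcp [451.0, 129.1, 99.4] tilt 13.69 az 22.2 jawaz -73.11 jawtilt -1.3 F [-5.2, -1.1, -1.7] w 33.0 grasp [446.9, 127.4, 117.8]
[array([535.2, 154.2,  60.3]), array([404.2, 115.1, 137.4]), np.float64(60.6), np.float64(16.6)]
```

jog_arm(xyz=[[-22,-6,0]], yaw=[0])

```text
t: 22.13
ee_pos: [432.5, 123.9, 100.3]
orientation: [-3.03, -0.446, -0.366]
ft_force: [1.1, 1.1, 0.1]
width: 33.2
```

```bash
python3 - <<'E'
from h import *
p=ctrl.get_image('side');st();print([np.round(v,1) for v in cur_tongs()])
a,b=pickle.load(open('s0.pkl','rb'))
# pan ellipse: top crop, disc in gray
I=a['img'][165:275,412:505];cv2.imwrite('pics/c24.png',cv2.resize(I,None,fx=5,fy=5,interpolation=2))
J=b['img'][180:245,265:380];cv2.imwrite('pics/c25.png',cv2.resize(J,None,fx=6,fy=6,interpolation=2))
E
```

```text
t 22.18 q [0.226, 0.309, 2.258, 0.114, 0.345, 1.402] tcp [424.1, 122.0, 98.3] tilt 13.44 az 22.5 jawaz -73.1 jawtilt -1.32 F [-6.3, -1.4, -2.9] w 32.8 grasp [420.0, 120.3, 116.8]
[array([508.1, 147.1,  58.8]), array([377.4, 108. , 136.6]), np.float64(60.3), np.float64(16.6)]
```

```bash
python3 - <<'E'
from h import *
a,b=pickle.load(open('s0.pkl','rb'))
print(onz(a,(462.6,209.9),58).round(1),onz(b,(318.25,201.7),58).round(1),tri([ray(a,(462.6,209.9)),ray(b,(318.25,201.7))]))
E
```

```text
[ 478.8 -375.5   58. ] [ 473.2 -368.    58. ] (array([ 477.59511555, -377.42090305,   53.04170322]), [np.float64(2.0792626125425913), np.float64(2.0792626125426925)])
```

jog_arm(xyz=[[-14,-5,4],[-18,-6,10],[-10,-12,20],[0,-18,24],[0,-22,26],[0,-25,22]], yaw=[0,0,-1,-2,-2.5,-3])

```text
t: 22.68
ee_pos: [373.2, 32.9, 200.1]
orientation: [-3.075, -0.224, -0.331]
ft_force: [0.8, 0.0, -0.5]
width: 33.3
```

```bash
python3 -c "
from h import *
p=ctrl.get_image('side');st();print([np.round(v,1) for v in cur_tongs()]);cv2.imwrite('pics/side12.png',p['img'])"
```

```text
t 22.73 q [0.006, -0.025, 2.29, 0.086, 0.661, 1.373] tcp [375.6, 30.4, 203.5] tilt 12.81 az 14.1 jawaz -81.76 jawtilt -1.33 F [2.2, 0.0, 2.3] w 32.9 grasp [371.5, 29.4, 222.1]
[array([461.9,  42.5, 163.1]), array([327.7,  23.7, 242.4]), np.float64(59.7), np.float64(8.0)]
```

jog_arm(xyz=[[1,-18,0],[2,-28,0],[2,-33,0],[2,-33,0],[2,-33,0],[2,-33,0],[2,-33,0],[2,-33,0],[2,-33,0],[2,-33,0],[2,-24,0]], yaw=[-2,-3,-3,-3,-3,-3,-3,-3,-3,-3,-2])

```text
t: 23.65
ee_pos: [397.6, -319.7, 202.7]
orientation: [3.026, -0.652, 0.358]
ft_force: [-0.6, 0.7, -0.9]
width: 33.0
```

```bash
python3 -c "
from h import *
p=ctrl.get_image('side');st();print([np.round(v,1) for v in cur_tongs()]);cv2.imwrite('pics/side13.png',p['img']);a=shot('top','top13.png');cv2.imwrite('pics/c26.png',np.hstack([cv2.resize(p['img'][150:250,260:400],None,fx=3.2,fy=3.2,interpolation=2),cv2.resize(a['img'][150:270,400:510],(293,320),interpolation=2)]))"
```

```text
t 23.7 q [-0.762, 0.2, 2.034, 0.15, 0.699, 1.131] tcp [398.9, -323.2, 203.2] tilt 13.43 az -19.2 jawaz -114.33 jawtilt -1.23 F [1.6, -3.7, -0.3] w 33.0 grasp [394.8, -321.7, 221.7]
[array([ 478.6, -359.7,  163.7]), array([ 354.6, -302.8,  241.5]), np.float64(60.3), np.float64(-24.6)]
```

```bash
python3 - <<'E'
from h import *
a,b=pickle.load(open('s0.pkl','rb'))
I=cv2.imread('pics/top13.png');J=cv2.imread('pics/side13.png')
for n,K,c in(('top',I,a),('side',J,b)):
    h=cv2.cvtColor(K,cv2.COLOR_BGR2HSV);m=((h[...,0]<16)&(h[...,1]>120)&(h[...,2]>70)).astype(np.uint8)
    m2=np.zeros_like(m)
    if n=='top': m2[185:215,460:490]=m[185:215,460:490]
    else: m2[150:178,300:330]=m[150:178,300:330]
    ys,xs=np.nonzero(m2);print(n,len(xs),xs.min(),xs.max(),ys.min(),ys.max(),xs.mean().round(1),ys.mean().round(1))
    if n=='top': print(onz(c,((xs.min()+xs.max())/2,(ys.min()+ys.max())/2),170).round(1)); ut=((xs.min()+xs.max())/2,(ys.min()+ys.max())/2)
    else: us=((xs.min()+xs.max())/2,(ys.min()+ys.max())/2)
print(tri([ray(a,ut),ray(b,us)]))
E
python3 -c "
import cv2
J=cv2.imread('pics/side13.png');cv2.imwrite('pics/c27.png',cv2.resize(J[140:180,290:350],None,fx=12,fy=12,interpolation=2))"
```

```text
top 57 469 478 195 205 473.5 200.4
[ 478.  -359.5  170. ]
side 37 314 321 161 171 317.2 167.6
(array([ 478.40043799, -364.26513899,  157.38447963]), [np.float64(2.1322230882777986), np.float64(2.132223088277878)])
```

jog_arm(xyz=[[1,-8,-28]], yaw=[0])

```text
t: 23.83
ee_pos: [401.1, -330.4, 177.7]
orientation: [3.021, -0.652, 0.368]
ft_force: [1.2, -0.3, -1.7]
width: 32.8
```

```bash
python3 -c "
from h import *
p=ctrl.get_image('side');st();print([np.round(v,1) for v in cur_tongs()])"
```

```text
t 23.88 q [-0.773, 0.262, 2.049, 0.169, 0.629, 1.096] tcp [398.7, -329.1, 170.7] tilt 13.2 az -18.6 jawaz -114.2 jawtilt -1.32 F [-0.4, -1.0, -5.4] w 32.9 grasp [394.6, -327.7, 189.2]
[array([ 478.3, -365.3,  130.8]), array([ 354.5, -309. ,  209.2]), np.float64(60.1), np.float64(-24.5)]
```

jog_arm(xyz=[[1,-4,-26]], yaw=[0])

```text
t: 23.97
ee_pos: [400.7, -333.8, 145.9]
orientation: [3.024, -0.652, 0.36]
ft_force: [0.9, -0.7, -1.0]
width: 33.0
```

```bash
python3 -c "
from h import *
p=ctrl.get_image('side');st();print([np.round(v,1) for v in cur_tongs()])"
```

```text
t 24.02 q [-0.777, 0.321, 2.063, 0.188, 0.564, 1.069] tcp [398.0, -331.5, 139.4] tilt 12.88 az -17.9 jawaz -114.17 jawtilt -1.43 F [-1.3, -0.7, -4.8] w 33.3 grasp [394.0, -330.2, 157.9]
[array([ 477.5, -367.5,   99.1]), array([ 353.9, -311.6,  178.2]), np.float64(59.7), np.float64(-24.4)]
```

jog_arm(xyz=[[2,0,-17]], yaw=[0])

```text
t: 24.1
ee_pos: [400.1, -331.1, 122.5]
orientation: [3.031, -0.653, 0.348]
ft_force: [1.0, -0.3, -1.2]
width: 32.9
```

```bash
python3 -c "
from h import *
ctrl.get_image('side');p=ctrl.get_image('side');st();print([np.round(v,1) for v in cur_tongs()]);a=ctrl.get_image('top');cv2.imwrite('pics/side14.png',p['img']);cv2.imwrite('pics/top14.png',a['img']);cv2.imwrite('pics/c28.png',np.hstack([cv2.resize(p['img'][165:245,265:375],None,fx=4,fy=4,interpolation=2),cv2.resize(a['img'][160:270,410:505],(276,320),interpolation=2)]))"
```

```text
t 24.2 q [-0.773, 0.357, 2.072, 0.2, 0.526, 1.058] tcp [398.3, -328.8, 119.9] tilt 12.52 az -17.0 jawaz -114.12 jawtilt -1.58 F [0.3, 0.8, -1.7] w 32.9 grasp [394.4, -327.6, 138.4]
[array([ 477.6, -364.6,   79. ]), array([ 354.4, -309.2,  159. ]), np.float64(59.4), np.float64(-24.2)]
```

jog_arm(xyz=[[3,-9,-4]], yaw=[0])

```text
t: 24.33
ee_pos: [402.0, -337.5, 118.4]
orientation: [3.035, -0.651, 0.342]
ft_force: [0.0, 0.8, -0.8]
width: 33.1
```

```bash
python3 -c "
from h import *
ctrl.get_image('side');ctrl.get_image('side');st();print([np.round(v,1) for v in cur_tongs()])"
```

```text
t 24.43 q [-0.783, 0.372, 2.053, 0.203, 0.527, 1.046] tcp [403.2, -339.9, 118.5] tilt 12.78 az -17.6 jawaz -114.1 jawtilt -1.48 F [0.1, -0.2, -2.1] w 32.9 grasp [399.2, -338.6, 137.1]
[array([ 482.7, -375.7,   78. ]), array([ 359.2, -320.1,  157.4]), np.float64(59.6), np.float64(-24.3)]
```

jog_arm(xyz=[[1,0,-3]], yaw=[0])

```text
t: 24.52
ee_pos: [404.8, -340.6, 116.8]
orientation: [3.031, -0.652, 0.348]
ft_force: [-0.4, -0.0, -1.2]
width: 33.2
```

```bash
python3 -c "
from h import *
ctrl.get_image('side');p=ctrl.get_image('side');st();print([np.round(v,1) for v in cur_tongs()]);cv2.imwrite('pics/side15.png',p['img']);cv2.imwrite('pics/c29.png',cv2.resize(p['img'][175:235,285:355],None,fx=10,fy=10,interpolation=2))"
```

```text
t 24.62 q [-0.781, 0.377, 2.052, 0.205, 0.52, 1.045] tcp [404.7, -340.2, 116.2] tilt 12.85 az -17.7 jawaz -114.1 jawtilt -1.45 F [-0.3, 0.1, -0.8] w 33.2 grasp [400.6, -339.0, 134.7]
[array([ 484.2, -376.1,   75.8]), array([ 360.6, -320.4,  155. ]), np.float64(59.7), np.float64(-24.3)]
```

jog_arm(xyz=[[-3,-1,-4]], yaw=[0])

```text
t: 24.7
ee_pos: [402.4, -341.7, 113.1]
orientation: [3.03, -0.65, 0.35]
ft_force: [0.3, -0.3, -0.6]
width: 33.3
```

```bash
python3 -c "
from h import *
ctrl.get_image('side');F=[];
for i in range(3): ctrl.get_image('side');F.append(ctrl.get_obs()['ft_force'])
print(np.mean(F,0).round(2));st();print([np.round(v,1) for v in cur_tongs()])"
```

```text
[-0.7   0.27 -1.07]
t 24.9 q [-0.787, 0.383, 2.058, 0.211, 0.511, 1.033] tcp [401.4, -341.2, 112.2] tilt 12.84 az -17.7 jawaz -114.11 jawtilt -1.46 F [-0.9, -0.0, -1.2] w 33.3 grasp [397.4, -339.9, 130.7]
[array([ 480.9, -377.1,   71.8]), array([ 357.4, -321.4,  151. ]), np.float64(59.7), np.float64(-24.3)]
```

jog_arm(xyz=[[0,0,-3]], yaw=[0])

```text
t: 24.98
ee_pos: [401.6, -341.5, 109.5]
orientation: [3.031, -0.652, 0.348]
ft_force: [0.1, -0.6, -0.7]
width: 32.9
```

```bash
python3 -c "
from h import *
ctrl.get_image('side');F=[];
for i in range(3): p=ctrl.get_image('side');F.append(ctrl.get_obs()['ft_force'])
print(np.mean(F,0).round(2));st();print([np.round(v,1) for v in cur_tongs()]);cv2.imwrite('pics/c30.png',cv2.resize(p['img'][175:235,285:355],None,fx=10,fy=10,interpolation=2))"
```

```text
[ 0.5  -0.22 -1.11]
t 25.18 q [-0.787, 0.389, 2.059, 0.214, 0.504, 1.03] tcp [401.4, -341.2, 109.1] tilt 12.83 az -17.7 jawaz -114.12 jawtilt -1.46 F [1.2, 0.3, -1.1] w 33.0 grasp [397.4, -339.9, 127.6]
[array([ 480.9, -377.1,   68.6]), array([ 357.4, -321.4,  147.9]), np.float64(59.7), np.float64(-24.3)]
```

jog_arm(xyz=[[0,0,-2]], yaw=[0])

```text
t: 25.27
ee_pos: [401.6, -341.4, 107.4]
orientation: [3.031, -0.652, 0.348]
ft_force: [-1.4, -1.0, 2.5]
width: 33.2
```

```bash
cat >> h.py <<'E'
def ff(n=3,cam='side'):
    ctrl.get_image(cam);F=[]
    for i in range(n): p=ctrl.get_image(cam);F.append(ctrl.get_obs()['ft_force'])
    print('F',np.mean(F,0).round(2));st();print([np.round(v,1) for v in cur_tongs()]);return p
E
python3 -c "
from h import *
ff()"
```

```text
F [-0.78 -0.51  1.65]
t 25.47 q [-0.787, 0.393, 2.06, 0.215, 0.499, 1.028] tcp [401.6, -341.5, 107.3] tilt 12.87 az -17.8 jawaz -114.12 jawtilt -1.44 F [-0.5, -0.3, 1.5] w 32.9 grasp [397.6, -340.2, 125.8]
[array([ 481.1, -377.4,   66.9]), array([ 357.6, -321.6,  146. ]), np.float64(59.7), np.float64(-24.3)]
```

jog_arm(xyz=[[0,0,-2]], yaw=[0])

```text
t: 25.55
ee_pos: [401.9, -341.8, 105.7]
orientation: [3.03, -0.652, 0.349]
ft_force: [-1.1, 0.3, 3.0]
width: 33.2
```

```bash
python3 -c "
from h import *
p=ff();cv2.imwrite('pics/c31.png',cv2.resize(p['img'][175:235,285:355],None,fx=10,fy=10,interpolation=2))"
```

```text
F [-0.89 -0.97  2.26]
t 25.75 q [-0.787, 0.397, 2.06, 0.217, 0.494, 1.026] tcp [401.8, -341.7, 105.4] tilt 12.9 az -17.9 jawaz -114.13 jawtilt -1.43 F [-1.4, -1.2, 1.4] w 33.1 grasp [397.8, -340.4, 123.9]
[array([ 481.3, -377.7,   65. ]), array([ 357.7, -321.8,  144.1]), np.float64(59.8), np.float64(-24.3)]
```

jog_arm(xyz=[[0,0,0]], yaw=[0], gripper=0.58)

```text
t: 25.83
ee_pos: [401.7, -341.5, 105.2]
orientation: [3.031, -0.652, 0.348]
ft_force: [0.1, 0.8, -1.2]
width: 36.0
```

```bash
python3 -c "
from h import *
p=ff();a=ctrl.get_image('top');cv2.imwrite('pics/side16.png',p['img']);cv2.imwrite('pics/c32.png',np.hstack([cv2.resize(p['img'][175:235,285:355],(467,400),interpolation=2),cv2.resize(a['img'][160:270,410:505],(333,400),interpolation=2)]))"
```

```text
F [-0.06  0.09 -1.26]
t 26.03 q [-0.787, 0.397, 2.061, 0.217, 0.494, 1.026] tcp [401.6, -341.4, 105.1] tilt 12.86 az -17.8 jawaz -114.12 jawtilt -1.45 F [0.5, -0.3, -1.4] w 37.2 grasp [397.6, -340.1, 123.6]
[array([ 481.1, -377.3,   64.7]), array([ 357.5, -321.5,  143.9]), np.float64(59.7), np.float64(-24.3)]
```

jog_arm(xyz=[[-14,6,3],[-20,9,8]], yaw=[0,0])

```text
t: 26.25
ee_pos: [369.5, -327.6, 115.6]
orientation: [3.03, -0.65, 0.35]
ft_force: [-1.1, -0.1, -0.6]
width: 37.1
```

```bash
python3 -c "
from h import *
p=ctrl.get_image('side');a=ctrl.get_image('top');st();cv2.imwrite('pics/side17.png',p['img']);cv2.imwrite('pics/c33.png',np.hstack([cv2.resize(p['img'][175:235,285:355],(467,400),interpolation=2),cv2.resize(a['img'][160:270,410:505],(333,400),interpolation=2)]))"
```

```text
t 26.35 q [-0.819, 0.335, 2.129, 0.231, 0.493, 0.982] tcp [367.2, -326.0, 116.1] tilt 12.85 az -17.7 jawaz -114.11 jawtilt -1.46 F [0.4, 0.9, -0.3] w 36.7 grasp [363.2, -324.7, 134.7]
```

jog_arm(xyz=[[-4,4,20],[0,8,28],[4,14,28],[10,22,24],[16,26,14],[18,28,4],[18,28,0],[18,28,0],[12,20,0]], yaw=[0,2,2.4,2.4,2.4,2.4,2.4,2.4,2.4])

```text
t: 27.1
ee_pos: [464.8, -145.4, 242.0]
orientation: [-3.105, 0.145, -0.359]
ft_force: [1.2, -1.0, -0.4]
width: 37.4
```

```bash
python3 -c "
from h import *
ctrl.get_image('side');p=ctrl.get_image('side');a=ctrl.get_image('top');st();print([np.round(v,1) for v in cur_tongs()]);cv2.imwrite('pics/side18.png',p['img']);cv2.imwrite('pics/top18.png',a['img']);cv2.imwrite('pics/c34.png',cv2.resize(p['img'][120:290,190:360],None,fx=3.5,fy=3.5,interpolation=2))"
```

```text
t 27.25 q [-0.385, 0.1, 2.049, 0.123, 0.785, 1.201] tcp [464.0, -146.1, 241.3] tilt 13.11 az 0.4 jawaz -95.18 jawtilt -1.3 F [-0.9, -0.5, -0.8] w 37.2 grasp [459.7, -146.1, 259.8]
[array([ 551. , -154.4,  201.3]), array([ 415.7, -141.5,  279.9]), np.float64(60.0), np.float64(-5.4)]
```

```bash
python3 - <<'E'
from fit import *
a,b=pickle.load(open('s0.pkl','rb'))
J=cv2.imread('pics/side18.png');cv2.imwrite('pics/c35.png',cv2.resize(J[145:190,245:330],None,fx=9,fy=9,interpolation=2))
c=lambda x,y:np.array([190+x/3.5,120+y/3.5])
fit([((0,15),c(219,213)),((0,-15),c(237,191)),((170,0),c(466,124))],b)
T=pickle.load(open('T.pkl','rb'));print(np.round(T,1))
u=(T[1]-T[0])/157;g=np.array([0,0,-18.7]);s=(g-T[0])@u;print('s_g',s,'perp',(g-T[0]-u*s).round(1))
E
```

```text
delta deg 23.72 slide [-2.4  1.1] res [-1.4, -0.2, -0.3, 0.8, 1.1, -0.8, -0.8, 0.4]
tip [ 559.1 -155.2  205.7] bow [ 419.2 -141.7  275.6] lean 63.6
[[ 85.    1.3  56.3]
 [-36.1  -1.1 -43.5]]
s_g 113.29472979384092 perp [ 2.4  0.4 -2.9]
```

```bash
python3 - <<'E'
from fit import *
a,b=pickle.load(open('s0.pkl','rb'))
c=lambda x,y:np.array([245+x/9,145+y/9])
fit([((0,14),c(68,328)),((0,-14),c(115,268)),((66,20),c(312,255)),((170,0),c(738,108))],b)
T=pickle.load(open('T.pkl','rb'));print(np.round(T,1))
u=(T[1]-T[0])/157;g=np.array([0,0,-18.7]);s=(g-T[0])@u;print('s_g',s,'perp',(g-T[0]-u*s).round(1))
E
```

```text
delta deg 25.18 slide [-7.   1.8] res [0.1, -1.1, 0.8, 0.6, -1.8, 0.2, -0.4, -0.5, -2.3, 0.6]
tip [ 556.  -154.9  206.6] bow [ 414.4 -141.2  272.9] lean 65.0
[[ 82.2   1.3  54.7]
 [-41.4  -1.1 -42. ]]
s_g 110.01967076580374 perp [ 4.4  0.4 -5.7]
```

jog_arm(xyz=[[18,3,-4],[24,3,-8],[24,3,-12],[14,2,-20]], yaw=[0,0,0,0])

```text
t: 27.58
ee_pos: [546.3, -138.1, 199.4]
orientation: [-3.107, 0.153, -0.366]
ft_force: [-0.2, -0.8, -0.0]
width: 36.9
```

```bash
python3 -c "
from h import *
ctrl.get_image('side');p=ctrl.get_image('side');st();print([np.round(v,1) for v in cur_tongs()]);cv2.imwrite('pics/side19.png',p['img']);cv2.imwrite('pics/c36.png',cv2.resize(p['img'][150:290,200:330],None,fx=4.2,fy=4.2,interpolation=2))"
```

```text
t 27.68 q [-0.306, 0.28, 1.945, 0.105, 0.704, 1.29] tcp [543.2, -137.1, 195.4] tilt 12.94 az 0.1 jawaz -95.46 jawtilt -1.27 F [0.5, -0.5, -0.3] w 37.5 grasp [538.9, -137.1, 213.9]
[array([ 635.1, -146.4,  160.3]), array([ 493.7, -132. ,  227. ]), np.float64(64.9), np.float64(-5.8)]
```

jog_arm(xyz=[[5,2,-28]], yaw=[0.3])

```text
t: 27.77
ee_pos: [550.3, -136.8, 170.7]
orientation: [-3.107, 0.145, -0.362]
ft_force: [0.9, -1.6, -0.6]
width: 37.2
```

```bash
python3 -c "
from h import *
p=ctrl.get_image('side');st();print([np.round(v,1) for v in cur_tongs()])"
```

```text
t 27.82 q [-0.301, 0.335, 1.959, 0.113, 0.639, 1.279] tcp [546.7, -135.4, 163.1] tilt 12.7 az 0.6 jawaz -95.21 jawtilt -1.31 F [-0.5, 0.1, -5.0] w 37.1 grasp [542.5, -135.4, 181.7]
[array([ 638.5, -144.3,  127.7]), array([ 497.3, -130.5,  195. ]), np.float64(64.6), np.float64(-5.6)]
```

jog_arm(xyz=[[5,1,-26]], yaw=[0])

```text
t: 27.9
ee_pos: [552.3, -135.6, 139.3]
orientation: [-3.107, 0.147, -0.35]
ft_force: [2.5, -1.0, -1.5]
width: 37.0
```

```bash
python3 -c "
from h import *
ctrl.get_image('side');p=ctrl.get_image('side');st();print([np.round(v,1) for v in cur_tongs()]);cv2.imwrite('pics/side20.png',p['img']);cv2.imwrite('pics/c37.png',cv2.resize(p['img'][170:290,200:320],None,fx=5,fy=5,interpolation=2))"
```

```text
t 28.0 q [-0.298, 0.387, 1.968, 0.12, 0.586, 1.274] tcp [548.5, -134.3, 134.2] tilt 12.29 az 1.1 jawaz -95.28 jawtilt -1.39 F [-0.8, 0.0, -1.7] w 37.3 grasp [544.4, -134.3, 152.7]
[array([ 640. , -143.2,   98.1]), array([ 499.4, -129.4,  166.4]), np.float64(64.2), np.float64(-5.6)]
```

jog_arm(xyz=[[3,0,-16]], yaw=[0])

```text
t: 28.08
ee_pos: [552.0, -135.2, 120.7]
orientation: [-3.106, 0.149, -0.338]
ft_force: [1.6, -0.2, 0.4]
width: 36.7
```

```bash
python3 -c "
from h import *
p=ff(2)"
```

```text
F [-0.75 -0.07 -0.22]
t 28.23 q [-0.297, 0.416, 1.97, 0.126, 0.557, 1.269] tcp [550.5, -134.6, 118.8] tilt 12.2 az 1.2 jawaz -95.32 jawtilt -1.41 F [-0.2, -0.0, -0.3] w 37.2 grasp [546.5, -134.6, 137.4]
[array([ 642. , -143.5,   82.5]), array([ 501.4, -129.7,  151.1]), np.float64(64.1), np.float64(-5.6)]
```

jog_arm(xyz=[[1,0,-8]], yaw=[0])

```text
t: 28.32
ee_pos: [552.5, -135.3, 113.3]
orientation: [-3.106, 0.149, -0.337]
ft_force: [1.0, -0.8, -0.9]
width: 37.2
```

```bash
python3 -c "
from h import *
p=ff(2);cv2.imwrite('pics/side21.png',p['img']);cv2.imwrite('pics/c38.png',cv2.resize(p['img'][170:290,200:320],None,fx=5,fy=5,interpolation=2))"
```

```text
F [-0.11  0.16 -0.27]
t 28.47 q [-0.297, 0.43, 1.972, 0.129, 0.541, 1.266] tcp [551.5, -134.7, 111.6] tilt 12.24 az 1.2 jawaz -95.33 jawtilt -1.41 F [0.2, 0.5, -0.5] w 37.1 grasp [547.5, -134.8, 130.1]
[array([ 643. , -143.7,   75.4]), array([ 502.4, -129.8,  143.9]), np.float64(64.1), np.float64(-5.6)]
```

jog_arm(xyz=[[-2,0,-6]], yaw=[0])

```text
t: 28.55
ee_pos: [550.8, -135.1, 107.1]
orientation: [-3.106, 0.148, -0.338]
ft_force: [0.6, 0.7, -0.1]
width: 36.6
```

```bash
python3 -c "
from h import *
p=ff(2)"
```

```text
F [-0.24  0.11 -0.51]
t 28.7 q [-0.298, 0.438, 1.979, 0.132, 0.526, 1.261] tcp [549.2, -134.7, 105.5] tilt 12.22 az 1.2 jawaz -95.33 jawtilt -1.41 F [-0.3, -0.3, -0.2] w 36.9 grasp [545.2, -134.8, 124.1]
[array([ 640.7, -143.6,   69.3]), array([ 500.1, -129.8,  137.8]), np.float64(64.1), np.float64(-5.6)]
```

jog_arm(xyz=[[-4,0,-5]], yaw=[0])

```text
t: 28.78
ee_pos: [546.5, -135.0, 101.4]
orientation: [-3.106, 0.148, -0.336]
ft_force: [0.4, -0.7, 0.3]
width: 37.2
```

```bash
python3 -c "
from h import *
p=ff(2);cv2.imwrite('pics/side22.png',p['img']);cv2.imwrite('pics/c39.png',cv2.resize(p['img'][170:290,200:320],None,fx=5,fy=5,interpolation=2))"
```

```text
F [ 0.03  0.46 -0.44]
t 28.93 q [-0.3, 0.443, 1.99, 0.137, 0.512, 1.253] tcp [544.5, -134.5, 100.0] tilt 12.15 az 1.3 jawaz -95.34 jawtilt -1.43 F [-0.3, 0.3, -0.6] w 37.1 grasp [540.5, -134.6, 118.5]
[array([ 635.9, -143.5,   63.6]), array([ 495.4, -129.6,  132.4]), np.float64(64.0), np.float64(-5.6)]
```

jog_arm(xyz=[[-3.5,0.5,-5]], yaw=[0])

```text
t: 29.02
ee_pos: [542.1, -134.4, 95.7]
orientation: [-3.106, 0.149, -0.334]
ft_force: [1.1, -0.9, -0.5]
width: 37.2
```

```bash
python3 -c "
from h import *
p=ff(2);cv2.imwrite('pics/side23.png',p['img']);cv2.imwrite('pics/c40.png',cv2.resize(p['img'][180:280,210:310],None,fx=6,fy=6,interpolation=2))"
```

```text
F [-0.13  0.26 -0.9 ]
t 29.17 q [-0.302, 0.448, 2.0, 0.141, 0.497, 1.248] tcp [540.2, -133.8, 94.4] tilt 12.07 az 1.4 jawaz -95.34 jawtilt -1.44 F [0.0, 0.1, -0.8] w 37.1 grasp [536.3, -133.9, 113.0]
[array([ 631.6, -142.8,   58. ]), array([ 491.2, -128.9,  126.9]), np.float64(64.0), np.float64(-5.6)]
```

jog_arm(xyz=[[-3,0,-5]], yaw=[0])

```text
t: 29.25
ee_pos: [538.3, -134.1, 90.1]
orientation: [-3.106, 0.149, -0.331]
ft_force: [0.6, -0.1, -0.4]
width: 36.9
```

```bash
python3 -c "
from h import *
p=ff(2);cv2.imwrite('pics/side24.png',p['img']);cv2.imwrite('pics/c41.png',cv2.resize(p['img'][180:280,210:310],None,fx=6,fy=6,interpolation=2))"
```

```text
F [-0.22 -0.04 -0.92]
t 29.4 q [-0.303, 0.455, 2.009, 0.146, 0.483, 1.241] tcp [536.7, -133.7, 88.9] tilt 12.01 az 1.5 jawaz -95.34 jawtilt -1.46 F [-0.5, 0.1, -1.2] w 37.1 grasp [532.7, -133.8, 107.5]
[array([ 628. , -142.6,   52.3]), array([ 487.7, -128.8,  121.4]), np.float64(63.9), np.float64(-5.6)]
```

jog_arm(xyz=[[-1.5,0,-2.5]], yaw=[0])

```text
t: 29.48
ee_pos: [535.7, -133.8, 86.7]
orientation: [-3.105, 0.149, -0.328]
ft_force: [1.7, 0.4, -0.5]
width: 37.1
```

```bash
python3 -c "
from h import *
p=ff(2);cv2.imwrite('pics/side25.png',p['img']);q=cv2.imread('pics/side0.png');cv2.imwrite('pics/c42.png',np.hstack([cv2.resize(x[200:280,220:290],None,fx=5.5,fy=5.5,interpolation=2) for x in (p['img'],q)]))"
```

```text
F [ 0.08  0.12 -0.76]
t 29.63 q [-0.304, 0.459, 2.013, 0.148, 0.476, 1.237] tcp [535.0, -133.6, 86.2] tilt 11.99 az 1.5 jawaz -95.35 jawtilt -1.46 F [0.0, 0.1, -1.0] w 37.0 grasp [531.0, -133.7, 104.8]
[array([ 626.3, -142.6,   49.6]), array([ 486. , -128.8,  118.7]), np.float64(63.9), np.float64(-5.6)]
```

jog_arm(xyz=[[-0.5,0,-1.5]], yaw=[0])

```text
t: 29.72
ee_pos: [535.0, -133.8, 85.1]
orientation: [-3.105, 0.149, -0.327]
ft_force: [-1.9, 1.4, 7.7]
width: 37.0
```

```bash
python3 -c "
from h import *
ff(2)"
```

```text
F [-0.45  0.36  2.64]
t 29.87 q [-0.305, 0.461, 2.014, 0.149, 0.472, 1.236] tcp [534.8, -133.7, 85.0] tilt 12.03 az 1.5 jawaz -95.35 jawtilt -1.46 F [-0.7, -0.3, 2.1] w 37.8 grasp [530.8, -133.8, 103.6]
[array([ 626.1, -142.6,   48.5]), array([ 485.8, -128.8,  117.5]), np.float64(63.9), np.float64(-5.6)]
```

jog_arm(xyz=[[0,0,0]], yaw=[0], gripper=0.45)

```text
t: 29.95
ee_pos: [534.6, -133.5, 85.0]
orientation: [-3.105, 0.149, -0.326]
ft_force: [-1.3, 1.2, 0.7]
width: 40.7
```

```bash
python3 -c "
from h import *
p=ff(3);cv2.imwrite('pics/side26.png',p['img']);q=cv2.imread('pics/side0.png');cv2.imwrite('pics/c43.png',np.hstack([cv2.resize(x[200:280,220:290],None,fx=5.5,fy=5.5,interpolation=2) for x in (p['img'],q)]))"
```

```text
F [-0.57 -0.28 -0.41]
t 30.15 q [-0.305, 0.461, 2.014, 0.149, 0.472, 1.236] tcp [534.8, -133.7, 84.9] tilt 12.03 az 1.5 jawaz -95.35 jawtilt -1.45 F [0.1, -0.0, 0.2] w 48.2 grasp [530.8, -133.8, 103.5]
[array([ 626.1, -142.7,   48.4]), array([ 485.8, -128.9,  117.4]), np.float64(63.9), np.float64(-5.6)]
```

jog_arm(xyz=[[0,0,0],[0,0,0]], yaw=[0,0], gripper=0.0)

```text
t: 30.32
ee_pos: [534.7, -133.8, 84.8]
orientation: [-3.106, 0.149, -0.327]
ft_force: [-0.6, 0.0, -0.6]
width: 58.0
```

```bash
python3 -c "
from h import *
for i in range(6): ctrl.get_image('side')
st()"
```

```text
t 30.62 q [-0.305, 0.461, 2.014, 0.149, 0.472, 1.236] tcp [534.7, -133.8, 84.8] tilt 12.03 az 1.5 jawaz -95.35 jawtilt -1.45 F [-0.1, 0.8, 0.4] w 82.5 grasp [530.8, -133.9, 103.4]
```

jog_arm(xyz=[[2,0,20]], yaw=[0])

```text
t: 30.7
ee_pos: [534.1, -133.0, 102.0]
orientation: [-3.105, 0.15, -0.317]
ft_force: [-0.5, 0.8, 0.5]
width: 87.0
```

```bash
python3 -c "
from h import *
ff(1)"
```

```text
F [ 0.23 -0.52  0.81]
t 30.8 q [-0.303, 0.424, 2.001, 0.136, 0.518, 1.252] tcp [538.4, -134.3, 106.7] tilt 12.23 az 1.1 jawaz -95.35 jawtilt -1.4 F [0.2, -0.5, 0.8] w 87.8 grasp [534.3, -134.3, 125.2]
[array([ 629.9, -143.3,   70.5]), array([ 489.3, -129.4,  139. ]), np.float64(64.1), np.float64(-5.6)]
```

jog_arm(xyz=[[1,0,24],[0,0,30],[-5,0,35],[-15,0,35],[-25,0,30],[-30,0,25],[-30,0,20]], yaw=[0,0,0,0,0,0,0])

```text
t: 31.38
ee_pos: [432.0, -133.1, 306.4]
orientation: [-3.105, 0.145, -0.323]
ft_force: [0.3, -0.6, 0.3]
width: 87.8
```

```bash
python3 -c "
from h import *
p=ff(1);a=shot('top','top27.png');cv2.imwrite('pics/side27.png',p['img']);q=cv2.imread('pics/side0.png');cv2.imwrite('pics/c44.png',np.hstack([cv2.resize(x[200:280,220:290],None,fx=5.5,fy=5.5,interpolation=2) for x in (p['img'],q)]))"
```

```text
F [ 0.43 -0.47 -1.19]
t 31.48 q [-0.384, -0.042, 2.023, 0.101, 0.969, 1.233] tcp [430.9, -133.4, 307.9] tilt 12.09 az 1.3 jawaz -95.26 jawtilt -1.41 F [0.4, -0.5, -1.2] w 87.6 grasp [426.9, -133.5, 326.5]
[array([ 522.3, -142.2,  271.5]), array([ 381.9, -128.6,  340.4]), np.float64(64.0), np.float64(-5.6)]
```

```bash
python3 -c "
import cv2,numpy as np
p=cv2.imread('pics/top27.png');q=cv2.imread('pics/top0.png')
cv2.imwrite('pics/c45.png',np.hstack([cv2.resize(x[140:228,315:380],None,fx=6,fy=6,interpolation=2) for x in (p,q)]))
p=cv2.imread('pics/side27.png');q=cv2.imread('pics/side0.png')
cv2.imwrite('pics/c46.png',np.hstack([cv2.resize(x[205:255,240:295],None,fx=7,fy=9,interpolation=2) for x in (p,q)]))"
```

jog_arm(xyz=[[-20,20,25],[-20,30,20],[-20,35,10],[0,40,0],[0,40,0],[0,40,0],[0,0,0]], yaw=[0,0,0,0,0,0,0], gripper=0.0)

```text
t: 32.12
ee_pos: [372.7, 79.8, 356.1]
orientation: [-3.101, 0.155, -0.316]
ft_force: [-0.6, -0.3, -1.1]
width: 88.0
```

```bash
python3 - <<'E'
from h import *
import cv2,numpy as np,pickle
from workcell import ctrl
p=ctrl.get_image("top"); q=ctrl.get_image("side")
cv2.imwrite('pics/top50.png',p['img']);cv2.imwrite('pics/side50.png',q['img'])
a=cv2.imread('pics/top0.png')
if a.shape[0]!=480: print(a.shape)
s0=pickle.load(open('s0.pkl','rb'))
o=[s['img'] for s in s0]
def c(im,r): return cv2.resize(im[r[0]:r[1],r[2]:r[3]],None,fx=6,fy=6,interpolation=cv2.INTER_CUBIC)
r=(140,228,315,380)
cv2.imwrite('pics/c50.png',np.hstack([c(o[0],r),c(p['img'],r)]))
for n in('tongs','tongs_grip','tongs_bow','bush','pan_centre'):
  for nm,x,y in(('top',p,0),('side',q,1)):
    d=ctrl.pinpoint(x,n); print(nm,n,[(np.round(np.array(e['centre'])*[640,480],1),round(e['confidence'],2)) for e in d[:3]])
E
```

```text
top tongs [(array([348.4, 156.4]), 0.7), (array([341. , 295.2]), 0.7)]
side tongs [(array([369.9, 283.6]), 0.84), (array([236.8, 254.8]), 0.79), (array([482.1, 268.3]), 0.68)]
top tongs_grip [(array([429.7, 353.7]), 0.94), (array([348. , 177.7]), 0.56), (array([344.8, 263.1]), 0.53)]
side tongs_grip [(array([432.9, 245.6]), 0.97), (array([259.2, 231.3]), 0.66), (array([337.7, 277.9]), 0.63)]
top tongs_bow [(array([452.8, 316.4]), 0.92), (array([345.3, 239.4]), 0.82), (array([350.8, 188.9]), 0.72)]
side tongs_bow [(array([278.2, 218. ]), 0.84), (array([401.7, 232.7]), 0.8), (array([317.6, 274.1]), 0.56)]
top bush [(array([207.3, 176.2]), 0.67), (array([465.3, 207.8]), 0.52), (array([460.4, 208.4]), 0.47)]
side bush [(array([316.2, 199.5]), 0.63), (array([254.9, 263.5]), 0.21)]
top pan_centre [(array([463.3, 208.3]), 0.64), (array([351.3, 187.3]), 0.58)]
side pan_centre [(array([314.2, 201.7]), 0.72), (array([237.4, 253.8]), 0.31)]
```

View pics/c50.png

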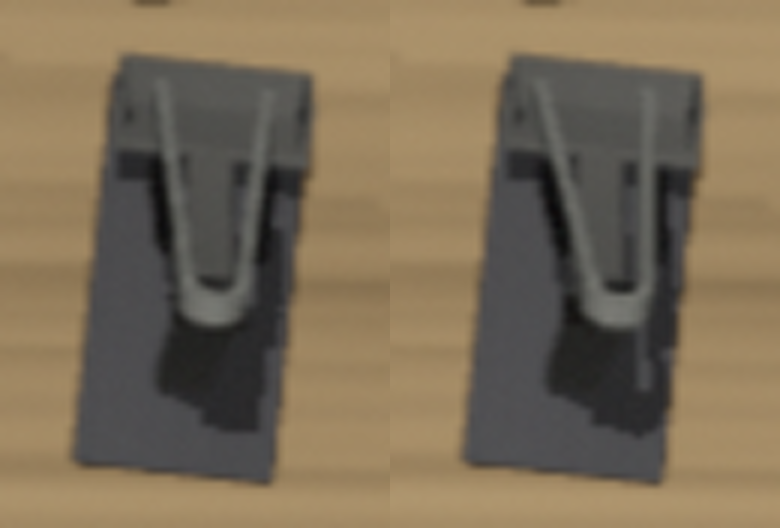

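View pics/top50.png

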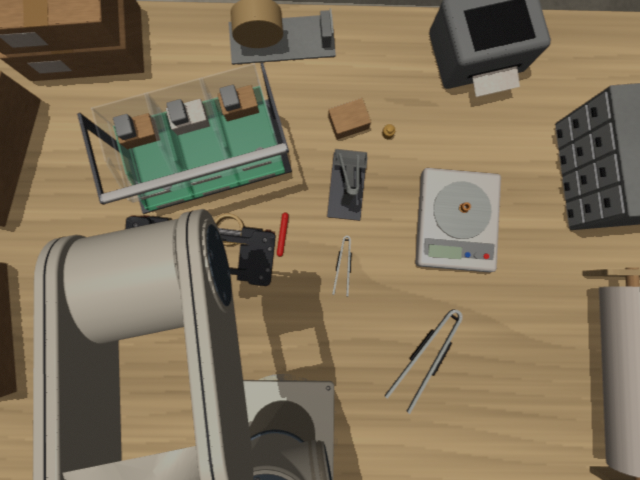

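View pics/side50.png

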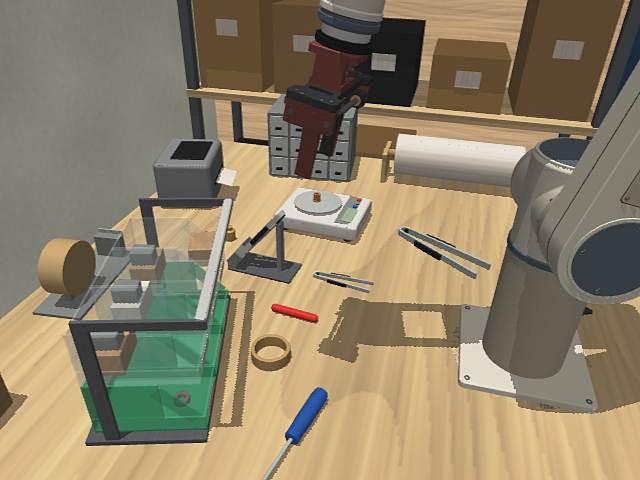

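The top view shows the tongs on the rest with both tips between the cheeks at about (340,153) and (358,155). The bow, at (352,190), is skewed a few mm. The bush stands on the pan at (465,207). I'll put numbers on both.

```bash
python3 - <<'E'
from h import *
import cv2,numpy as np,pickle
s0=pickle.load(open('s0.pkl','rb'))
p=s0[0]; T=cv2.imread('pics/top50.png'); S=cv2.imread('pics/side50.png')
# tips z ~20, bow z~138(+ top)
def w(u,v,z): return np.round(onz(p,np.array([315+u/6,140+v/6]),z),1)
for nm,t1,t2,b in(('orig',(162,82),(267,97),(212,315)),('now',(151,82),(260,95),(223,315))):
  a=(w(*t1,22)+w(*t2,22))/2; bb=w(*b,140); print(nm,a,bb,np.degrees(np.arctan2(a[1]-bb[1],a[0]-bb[0])))
hsv=cv2.cvtColor(T,cv2.COLOR_BGR2HSV)
m=((hsv[...,1]>110)&(hsv[...,0]<25)).astype(np.uint8); mm=np.zeros_like(m); mm[185:235,440:490]=m[185:235,440:490]
ys,xs=np.nonzero(mm); print('bush px',xs.mean(),ys.mean(),len(xs),xs.min(),xs.max(),ys.min(),ys.max(), onz(p,np.array([xs.mean(),ys.mean()]),70))
# pan fit
g=cv2.cvtColor(T,cv2.COLOR_BGR2GRAY)
c=cv2.HoughCircles(cv2.GaussianBlur(g,(3,3),0)[165:255,415:510],cv2.HOUGH_GRADIENT,1,50,param1=80,param2=12,minRadius=24,maxRadius=34)
print(c); 
if c is not None:
  u=c[0,0,:2]+[415,165]; print(u,onz(p,u,58))
r=(200,290,215,315)
f=lambda im:cv2.resize(im[r[0]:r[1],r[2]:r[3]],None,fx=4,fy=4,interpolation=cv2.INTER_CUBIC)
cv2.imwrite('pics/c51.png',np.hstack([f(s0[1]['img']),f(S)]))
f2=cv2.resize(T[160:260,410:510],None,fx=5,fy=5,interpolation=cv2.INTER_CUBIC); cv2.imwrite('pics/c52.png',f2)
E
```

```text
orig [ 604.35 -139.65   22.  ] [ 494.5 -129.7  140. ] -5.175617193886247
now [ 604.65 -136.3    22.  ] [ 494.6 -133.2  140. ] -1.613538932881193
bush px 464.3544303797468 207.16455696202533 79 459 470 203 212 [ 482.51392886 -375.3226663    70.        ]
[[[47.5 45.5 28.6]]]
[462.5 210.5] [ 477.48997039 -375.26622609   58.        ]
```

View pics/c51.png

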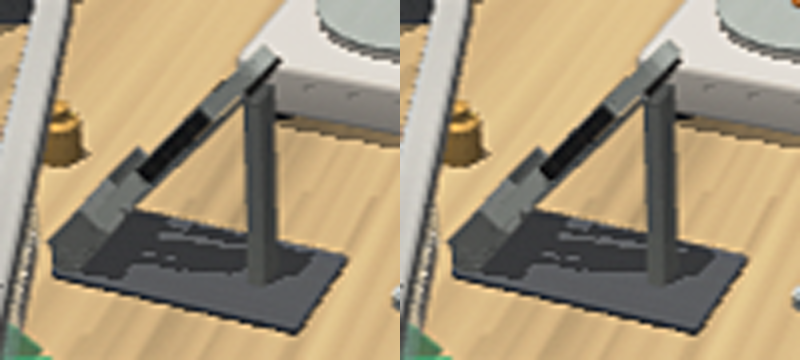

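View pics/c52.png

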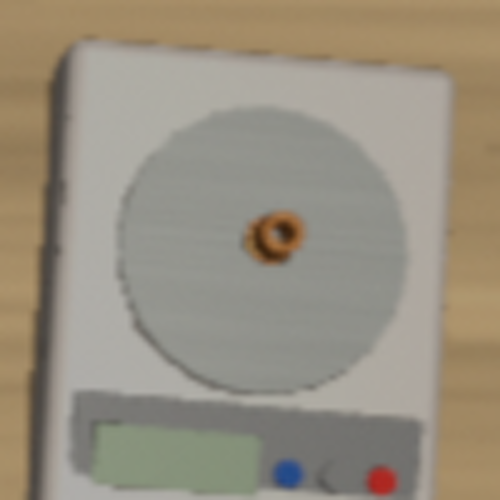

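The tongs lie at the original lean, with each end about 3.5 mm to the side and a 3.6° skew. Tips are on the ledge and the bow is on the saddle. The bush stands upright about 5 mm from the pan centre. Both are stable, so I'll run one quick comparison of everything else and then hand in.

```bash
python3 - <<'E'
import cv2,numpy as np,pickle
s0=pickle.load(open('s0.pkl','rb'))
for i,f in((0,'top50'),(1,'side50')):
  a=cv2.GaussianBlur(s0[i]['img'],(3,3),0);b=cv2.GaussianBlur(cv2.imread(f'pics/{f}.png'),(3,3),0)
  m=(cv2.absdiff(a,b).max(2)>40).astype(np.uint8)
  n,l,st,c=cv2.connectedComponentsWithStats(m)
  print(f,[(tuple(c[k].round().astype(int)),int(st[k,4])) for k in range(1,n) if st[k,4]>12])
from workcell import ctrl
o=ctrl.get_obs(); print(o['t'],o['ft_force'],o['width'])
print(ctrl.close_job())
E
```

```text
top50 [((np.int64(464), np.int64(207)), 94), ((np.int64(197), np.int64(212)), 64), ((np.int64(143), np.int64(221)), 470), ((np.int64(193), np.int64(218)), 66), ((np.int64(156), np.int64(317)), 11330), ((np.int64(254), np.int64(297)), 10741), ((np.int64(167), np.int64(226)), 94), ((np.int64(175), np.int64(243)), 63), ((np.int64(110), np.int64(234)), 23), ((np.int64(88), np.int64(386)), 9777), ((np.int64(45), np.int64(357)), 730), ((np.int64(51), np.int64(375)), 1941), ((np.int64(38), np.int64(375)), 1631), ((np.int64(449), np.int64(422)), 31671), ((np.int64(625), np.int64(383)), 2069), ((np.int64(295), np.int64(367)), 35), ((np.int64(231), np.int64(401)), 43), ((np.int64(255), np.int64(450)), 1675), ((np.int64(139), np.int64(467)), 1767), ((np.int64(238), np.int64(469)), 553), ((np.int64(272), np.int64(477)), 102)]
side50 [((np.int64(355), np.int64(9)), 1143), ((np.int64(499), np.int64(126)), 18985), ((np.int64(339), np.int64(38)), 912), ((np.int64(312), np.int64(47)), 63), ((np.int64(450), np.int64(84)), 663), ((np.int64(356), np.int64(57)), 24), ((np.int64(480), np.int64(66)), 18), ((np.int64(623), np.int64(137)), 3227), ((np.int64(472), np.int64(82)), 88), ((np.int64(318), np.int64(121)), 3611), ((np.int64(496), np.int64(139)), 146), ((np.int64(585), np.int64(158)), 59), ((np.int64(615), np.int64(162)), 226), ((np.int64(594), np.int64(160)), 15), ((np.int64(316), np.int64(197)), 79), ((np.int64(558), np.int64(203)), 260), ((np.int64(606), np.int64(224)), 51), ((np.int64(600), np.int64(331)), 11444), ((np.int64(636), np.int64(236)), 34), ((np.int64(462), np.int64(283)), 1967), ((np.int64(548), np.int64(261)), 15), ((np.int64(563), np.int64(271)), 96), ((np.int64(374), np.int64(328)), 4304), ((np.int64(193), np.int64(344)), 70), ((np.int64(469), np.int64(354)), 749), ((np.int64(544), np.int64(407)), 402)]
32.7167 [0.16804045 0.79016754 0.97357953] 87.61122814601339
the job is handed in; nothing more can be done
None
```

I took the middle-sized tongs from their rest, lifted the bush out of the middle lower bin with them, and stood it on its flange on the scale. The pan carried it (about 3 N) before I let go. I then laid the tongs back on their rest and handed the job in at 32.7 s with the gripper open and touching nothing.

**Last checks:**
- **Bush:** it stands upright about 5 mm from the measured pan centre. I had no direct reading of the tip force on it.
- **Tongs:** tips are between the cheeks on the ledge, the bow is on the saddle, and they lean as before. They are not exactly as they were: each end is about 3.5 mm to the side and they are skewed about 3.6°. An earlier side view also put them 2.5–3.5 mm further up the slope. I left this because another touch risked more than it would gain.
- **Everything else:** comparing pictures with the start showed no other thing moved, only the arm, its shadow and the bush. The arm hid part of the top view.
- **Joint range:** during an early reach test at about 4.25 s, joint 3 briefly read 0.088 rad against its 0.09 limit. That may count as passing its range.

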